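Load, lock and seal well strips in the carrier

TASK

Lay every white well strip, caps up, flat in a lane of the grey metal carrier of its own (any lane, either way round), and then turn the carrier's lock ring clockwise until its yellow pointer stands at the red mark. Then take the blue sealing paddle and draw its red sprung shoe along each strip in a slow, steady stroke under light pressure, so that every orange cap is pressed fully down, and hang the paddle back on its grey stand. Leave the ring at the red mark, never press hard, and leave the other things on the bench alone.

Things in the scene. Friction and masses are not known exactly. Their poses are not given: they have to be found in the camera images.
- carrier: Fixed grey metal plate 250 x 250 x 8 mm (x -75 to +175) with four lanes. Origin on the bench under the middle of the lanes; x along the lanes towards the lock ring (axis at x = +125, y = 0), z up. Lane centres y = -90, -30, +30, +90, x = 0; floor 8 mm above the bench; each 130 long, 38 wide, between blue ribs and end stops whose tops are 16 mm above the bench.
- lock_ring (a joint): Lock ring on the carrier, a hinge about the vertical, rad. 0 = open (pointer at the white mark), grows as it turns clockwise seen from above; 1.30 = locked (pointer at the red mark), accept 0.12 either way. It stops at 1.75, beyond the mark. Starts near open, stays where it is left (friction about 0.12 N m).
- ring_grip (a point): On the ring's axis, 50 mm above the bench, in its upright grip bar: 70 long, 14 thick, 36 to 60 mm above the bench, yellow pointer at one end. The point turns with the ring: the bar's pointer end lies 0.65 rad counter-clockwise of the point's x; at joint 0 the point's axes are the carrier's. Black ring below: 82 mm across, top 36 mm above the bench.
- strip1: Loose white well strip with green windows, 120 x 30 x 22 mm (x, y, z), about 0.16 kg, may be absent. Origin in the middle of its underside, x along its length, z up. Three orange domed caps on top at x = -36, 0, +36 mm, y = 0, each 6.5 mm proud when up and 1.5 mm proud when fully down. Starts flat on the bench, caps up.
- strip2: Loose white well strip with green windows, 120 x 30 x 22 mm (x, y, z), about 0.16 kg, may be absent. Origin in the middle of its underside, x along its length, z up. Three orange domed caps on top at x = -36, 0, +36 mm, y = 0, each 6.5 mm proud when up and 1.5 mm proud when fully down. Starts flat on the bench, caps up.
- strip3: Loose white well strip with green windows, 120 x 30 x 22 mm (x, y, z), about 0.16 kg, may be absent. Origin in the middle of its underside, x along its length, z up. Three orange domed caps on top at x = -36, 0, +36 mm, y = 0, each 6.5 mm proud when up and 1.5 mm proud when fully down. Starts flat on the bench, caps up.
- strip4: Loose white well strip with green windows, 120 x 30 x 22 mm (x, y, z), about 0.16 kg, may be absent. Origin in the middle of its underside, x along its length, z up. Three orange domed caps on top at x = -36, 0, +36 mm, y = 0, each 6.5 mm proud when up and 1.5 mm proud when fully down. Starts flat on the bench, caps up.
- strip1_cap1 (a joint): Cap at x = -36 mm of strip1: m pressed down, 0 = up, 0.005 = fully down. Needs about 2.5 N, then stays.
- strip1_cap2 (a joint): Cap at x = 0 mm of strip1: m pressed down, 0 = up, 0.005 = fully down. Needs about 2.5 N, then stays.
- strip1_cap3 (a joint): Cap at x = +36 mm of strip1: m pressed down, 0 = up, 0.005 = fully down. Needs about 2.5 N, then stays.
- strip2_cap1 (a joint): Cap at x = -36 mm of strip2: m pressed down, 0 = up, 0.005 = fully down. Needs about 2.5 N, then stays.
- strip2_cap2 (a joint): Cap at x = 0 mm of strip2: m pressed down, 0 = up, 0.005 = fully down. Needs about 2.5 N, then stays.
- strip2_cap3 (a joint): Cap at x = +36 mm of strip2: m pressed down, 0 = up, 0.005 = fully down. Needs about 2.5 N, then stays.
- strip3_cap1 (a joint): Cap at x = -36 mm of strip3: m pressed down, 0 = up, 0.005 = fully down. Needs about 2.5 N, then stays.
- strip3_cap2 (a joint): Cap at x = 0 mm of strip3: m pressed down, 0 = up, 0.005 = fully down. Needs about 2.5 N, then stays.
- strip3_cap3 (a joint): Cap at x = +36 mm of strip3: m pressed down, 0 = up, 0.005 = fully down. Needs about 2.5 N, then stays.
- strip4_cap1 (a joint): Cap at x = -36 mm of strip4: m pressed down, 0 = up, 0.005 = fully down. Needs about 2.5 N, then stays.
- strip4_cap2 (a joint): Cap at x = 0 mm of strip4: m pressed down, 0 = up, 0.005 = fully down. Needs about 2.5 N, then stays.
- strip4_cap3 (a joint): Cap at x = +36 mm of strip4: m pressed down, 0 = up, 0.005 = fully down. Needs about 2.5 N, then stays.
- paddle: Sealing paddle 140 x 24 x 80 mm, 0.19 kg. Origin: middle of the red shoe's underside, shoe out; z up. Blue handle on top, 140 (x) x 22 (y), 54 to 80 mm above the origin: grip its middle across the 22 mm. Housing below, 50 x 20 mm, 34 to 54 mm up. Shoe 0 to 20 mm up, 46 long (x) with ends rounded 10 mm, flat in the middle 26 mm, 24 wide.
- paddle_shoe (a joint): Shoe pushed up into the paddle, m: 0 = out, 0.012 = fully in (solid). Spring force 3.2 N at 0 plus 0.8 N per mm: about 8 N at 6 mm.
- stand: Fixed grey paddle stand 170 x 70 x 76 mm. Origin: middle of its underside, x along its length. Posts at x = -60 and +60 carry the handle's ends 68 mm above the bench, between 8 mm lips 32 mm apart and end stops 150 mm apart. The paddle hangs with its origin 14 mm above the stand's, handle along x (either way round), shoe free between the posts above the 6 mm base.
- reagent_jar: Bystander: clear jar with red lid, 60 mm across, 80 mm tall, origin at its foot.
- tape_roll: Bystander: yellow tape roll, 76 mm across, 25 mm tall, origin at its foot.

How it is judged:
On the way, in this order (a step that is already met when the one before it is completed fails the run):
1. every strip lies flat in a lane of the carrier, caps up, with the ring still open (x of strip1 in the frame of carrier between -0.009 and 0.009 m and y of strip1 in the frame of carrier between -0.1 and 0.1 m and z of strip1 in the frame of carrier between 0.005 and 0.0115 m and angle between each of strip1, strip2, strip3, strip4's own z axis and vertical below 0.08 rad and angle between the x axis of each of strip1, strip2, strip3, strip4 and the x axis of carrier, either way round below 0.15 rad and x of strip2 in the frame of carrier between -0.009 and 0.009 m and y of strip2 in the frame of carrier between -0.1 and 0.1 m and z of strip2 in the frame of carrier between 0.005 and 0.0115 m and x of strip3 in the frame of carrier between -0.009 and 0.009 m and y of strip3 in the frame of carrier between -0.1 and 0.1 m and z of strip3 in the frame of carrier between 0.005 and 0.0115 m and x of strip4 in the frame of carrier between -0.009 and 0.009 m and y of strip4 in the frame of carrier between -0.1 and 0.1 m and z of strip4 in the frame of carrier between 0.005 and 0.0115 m and value of joint lock_ring below 0.9 rad), for 0.2 s.
2. the lock ring's pointer stands at the red mark (value of joint lock_ring between 1.18 and 1.42 rad), for 0.3 s.
3. the paddle is drawn along a strip in steady contact, between 1.5 and 25 N, at 10 to 150 mm/s, for half a second ((contact force between paddle and strip1 between 1.5 and 25 N or contact force between paddle and strip2 between 1.5 and 25 N or contact force between paddle and strip3 between 1.5 and 25 N or contact force between paddle and strip4 between 1.5 and 25 N) and linear speed of paddle between 0.01 and 0.15 m/s and contact force between the fingers and paddle above 1 N), for 0.5 s.
4. all caps are pressed down (value of joint each of strip1_cap1, strip1_cap2, strip1_cap3, strip2_cap1, strip2_cap2, strip2_cap3, strip3_cap1, strip3_cap2, strip3_cap3, strip4_cap1, strip4_cap2, strip4_cap3 above 0.004 m), for 0.2 s.
At the end, for the whole second after the job is handed in: Every strip present lies flat in a lane (within 9 mm of the lane's middle lengthways, on the lane floor), all its caps at least 4 of 5 mm down; the ring is within 0.12 rad of its mark; the paddle hangs on its stand within 9 mm, level and at rest (all of step 2 and all of step 4 and x of strip1 in the frame of carrier between -0.009 and 0.009 m and y of strip1 in the frame of carrier between -0.1 and 0.1 m and z of strip1 in the frame of carrier between 0.005 and 0.0115 m and angle between each of strip1, strip2, strip3, strip4's own z axis and vertical below 0.08 rad and angle between the x axis of each of strip1, strip2, strip3, strip4 and the x axis of carrier, either way round below 0.15 rad and x of strip2 in the frame of carrier between -0.009 and 0.009 m and y of strip2 in the frame of carrier between -0.1 and 0.1 m and z of strip2 in the frame of carrier between 0.005 and 0.0115 m and x of strip3 in the frame of carrier between -0.009 and 0.009 m and y of strip3 in the frame of carrier between -0.1 and 0.1 m and z of strip3 in the frame of carrier between 0.005 and 0.0115 m and x of strip4 in the frame of carrier between -0.009 and 0.009 m and y of strip4 in the frame of carrier between -0.1 and 0.1 m and z of strip4 in the frame of carrier between 0.005 and 0.0115 m and x of paddle in the frame of stand between -0.009 and 0.009 m and y of paddle in the frame of stand between -0.009 and 0.009 m and z of paddle in the frame of stand between 0.01 and 0.018 m and angle between paddle's own z axis and vertical below 0.1 rad and linear speed of each of paddle, strip1, strip2, strip3, strip4 below 0.02 m/s); the robot touches nothing.
It fails at once if the paddle presses a strip with more than 30 N ((contact force between paddle and strip1 above 30 N or contact force between paddle and strip2 above 30 N or contact force between paddle and strip3 above 30 N or contact force between paddle and strip4 above 30 N) and contact force between the fingers and paddle above 2 N).
It fails at once if a bystander is moved more than 50 mm (distance of any of reagent_jar, tape_roll from where it was at the start of the episode above 0.05 m).
Of strip1, strip2, strip3, strip4 only 3 to 4 are there at a start; the rules pass over those that are not, and their reading is None.
At some moment in a run one of strip1, strip2, strip3, strip4 may be knocked a few centimetres aside while the robot is not near it.
Once in a run the grip may slacken for a moment while it holds something.
It also fails if it takes over 210 s, if anything falls off the work surface, if the arm or the gripper's body presses on something with over 40 N, if the wrist force passes 120 N, or if a joint passes its speed limit or range.

ROBOT

A 6-joint arm with a two-finger parallel gripper is mounted at the origin on the work surface. World frame = base frame: x ahead of the robot, y to its left, z up, the work surface at z = 0. Lengths are in m, angles in rad, forces in N, time in s.
With the tool pointing down it reaches from about 0.375 to 0.9 m from the base axis. Payload 3.1 kg.
Tool frame: the origin (TCP) lies at the very end of the fingers, on their centre line; the grasp point (between the pads) lies 19 mm behind it; z points along the fingers, y is the line along which they close (so a half turn about z gives the same grasp; the last joint's range is limited). The gripper opens to 85 mm and grips with 20 to 120 N. Pads are 22 mm wide; open, the fingers measure 114 mm over their backs; the gripper's body (76 mm by 85 mm) begins 54 mm behind the grasp point. The pads swing forward as they close: fully open they stand 13 mm farther back than shut.
Start: joints at [-1.345, 0.527, 1.433, -0, 1.181, -0.178], TCP at [0.246, -0.574, 0.21] pointing down, gripper open.
Joint ranges: [-3.08, 3.08], [-0.75, 2.2], [0.22, 2.44], [-1.43, 4.57], [0, 2.65], [-2.85, 2.85]. Speed limits (rad/s): [2.79, 2.79, 3.14, 3.14, 3.14, 3.14].

INTERFACE

Orientations are given as a unit quaternion [x, y, z, w].
In Python, from station import telemetry, snapshot, ticket gives the robot as it stands.
- The arm moves only by the tool move_arm, never from a script. Its argument "commands" is text: rows parted by semicolons, each of 7 numbers parted by spaces: the shift along the tool's x, y, z in mm, then the turn, a rotation vector about the tool's x, y, z in degrees, then the opening, from -1 (shut) to 1 (fully open). A call has exactly 5 rows; each row is the pose to reach, as a shift and turn from the pose commanded when the call began, along the tool's axes at that moment; what a row does not reach only later rows make up. A row lasts 1/8 s, in which the tool goes at most 62.5 mm and 10.7 degrees, less where a joint would pass 70% of its speed; a pose out of reach is approached as far as the arm can. A call with a gripper value outside its range is refused whole. The fingers move at their own pace and stop on an object; "grip_force" is the grip in N (left out, the last holds). Time passes only in rows, so rows that repeat a pose let the fingers close, or fill a call up. It gives the time, the measured TCP pose, the force, the opening and the grip force at its end, in the units of the state.
- telemetry.sense(): the state, without advancing time (a new reading comes with each control period).
- snapshot(name): name is "side" or "top" or "wrist"; returns a dict with "image" (384x512x3 uint8, red, green, blue), "fx", "fy", "cx", "cy" (pixels), "k1" (the pictures are not rectified: a ray, as slopes to the right and down, at radius r is drawn at 1 + k1 r^2 times it, then the intrinsics apply), "pose" (4x4, takes a point from camera to world coordinates). Camera axes: x right, y down, z forward; pixel columns grow to the right and rows downward; lengths in m; the calibration is good to about 2 mm. A picture is of the moment at which its call begins. There is no depth.
- ticket.sign_off(): hands the job in; it is judged then, once.
The state is a dict: "t": time; "q": joint angles; "qd": joint speeds; "tau": joint torques, N m; "tcp_pos": TCP position; "tool_rot": TCP orientation; "force": force on the tool from outside, world axes, zero at the start; "ft_torque": the same for the moment, N m; "finger_gap": opening from 0.0 (shut) to 1.0 (fully open); "gripper_force": force on a finger pad.
Only numpy, scipy, OpenCV 4.12 (cv2) and the standard library are available. Lean on these libraries where they do the work, as an engineer would, in place of code of your own. Each camera call takes 0.05 s, during which the arm holds its last target. There are 200 camera calls.

## Working session

There is one attempt and no reset: what is moved stays moved. The work goes in short steps, Python scripts to look and compute and a tool call to move; the robot and the scene stay as the last step left them, time stands still between calls to the robot, and variables do not carry over. Pictures are saved under pics/ and viewed, at most 14 in all, crops included, and the job is handed in when it is done.

Besides the shell and the picture viewer there is one more tool, called after "Emit:" as name(argument=value, ...), one argument or row to a line, values as JSON. move_arm: Moves the arm, as the interface text tells. Its arguments: {"type":"object","properties":{"commands":{"type":"string"},"grip_force":{"type":"number"}},"required":["commands"]}

```bash
ls; mkdir -p pics
cat > h.py <<'E'
import numpy as np, cv2
from station import telemetry, snapshot, ticket
from scipy.spatial.transform import Rotation as R
def snap(n,f):
    s=snapshot(n); cv2.imwrite(f'pics/{f}.png',cv2.cvtColor(s['image'],cv2.COLOR_RGB2BGR)); np.save(f'pics/{f}.npy',s,allow_pickle=True); return s
def load(f): return np.load(f'pics/{f}.npy',allow_pickle=True).item()
def K(s): return np.array([[s['fx'],0,s['cx']],[0,s['fy'],s['cy']],[0,0,1.]]),np.array([s['k1'],0,0,0,0.])
def unproj(s,uv,z):
    k,d=K(s); p=cv2.undistortPoints(np.array(uv,float).reshape(-1,1,2),k,d).reshape(-1,2)
    # pixel -> world on plane z
    P=np.array(s['pose']); r=np.c_[p,np.ones(len(p))]@P[:3,:3].T; o=P[:3,3]
    z=np.broadcast_to(z,len(p)); return o+r*((z-o[2])/r[:,2])[:,None]
def proj(s,X):
    k,d=K(s); P=np.linalg.inv(np.array(s['pose'])); X=np.array(X,float).reshape(-1,3)
    return cv2.projectPoints(X,cv2.Rodrigues(P[:3,:3])[0],P[:3,3],k,d)[0].reshape(-1,2)
def to_tool(target,yaw=None):
    """shift (mm) in the tool axes to a world TCP target"""
    s=telemetry.sense(); Rt=R.from_quat(s['tool_rot']); return Rt.inv().apply(np.array(target)-s['tcp_pos'])*1000
E
python3 - <<'E'
from h import *
s=telemetry.sense(); print({k:np.round(v,3) for k,v in s.items()}); print(R.from_quat(s['tool_rot']).as_matrix().round(3))
for n in ['top','side']:
    a=snap(n,n+'0'); print(n,a['fx'],a['k1'],np.round(a['pose'],3))
E
```

```text
pics
{'t': np.float64(0.0), 'q': array([-1.345,  0.528,  1.434, -0.   ,  1.181, -0.178]), 'qd': array([ 0.   , -0.001, -0.001,  0.001,  0.001,  0.   ]), 'tau': array([-0.0000e+00, -4.4236e+01, -1.7803e+01, -0.0000e+00,  9.0000e-03,
        0.0000e+00]), 'tcp_pos': array([ 0.246, -0.574,  0.209]), 'tool_rot': array([ 0.98 ,  0.201, -0.   , -0.001]), 'force': array([0.014, 0.515, 0.587]), 'ft_torque': array([ 0.049,  0.021, -0.043]), 'gripper_force': np.float64(0.0), 'finger_gap': np.float64(0.998)}
[[ 0.919  0.394 -0.001]
 [ 0.394 -0.919  0.002]
 [ 0.    -0.002 -1.   ]]
top 453.6605086904421 -0.12387423193325522 [[-0.009 -0.985  0.17   0.341]
 [-1.     0.006 -0.018  0.013]
 [ 0.017 -0.17  -0.985  1.329]
 [ 0.     0.     0.     1.   ]]
side 466.7062147064588 -0.09918613368814054 [[ 0.953 -0.159  0.258  0.171]
 [-0.303 -0.53   0.792 -1.095]
 [ 0.01  -0.833 -0.553  0.849]
 [ 0.     0.     0.     1.   ]]
```

View pics/top0.png

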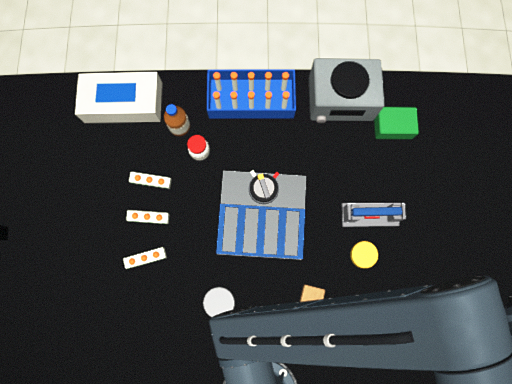

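View pics/side0.png

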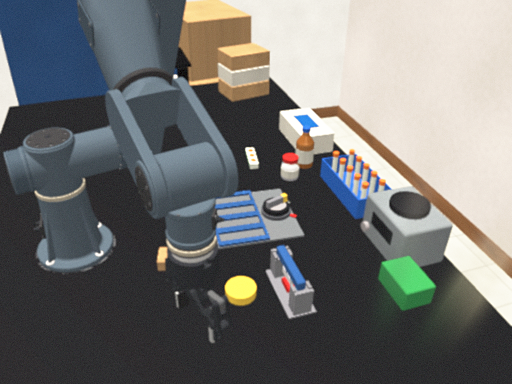

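The top view shows three strips (caps near (150,180), (148,217), (145,257)), the carrier at (262,215) with its ring at (263,188), the stand and paddle at (373,213), tape at (364,255) and the jar at (198,147). The side view agrees, but the arm could be hiding a fourth strip.

```bash
cat >> h.py <<'E'
def hsv(s): return cv2.cvtColor(s['image'],cv2.COLOR_RGB2HSV)
def blobs(m,lo,hi):
    n,l,st,c=cv2.connectedComponentsWithStats(m.astype(np.uint8)); return [(c[i],st[i,4],l==i) for i in range(1,n) if lo<=st[i,4]<=hi]
def strips(s,ztop=.0275,box=None):
    """groups of 3 orange caps -> centre, yaw"""
    H=hsv(s).astype(int); m=(H[...,0]>4)&(H[...,0]<22)&(H[...,1]>130)&(H[...,2]>120)
    c=[b[0] for b in blobs(m,4,3000)]
    X=unproj(s,c,ztop) if c else np.zeros((0,3)); out=[]
    for i in range(len(X)):
        for j in range(i+1,len(X)):
            d=np.linalg.norm(X[i]-X[j])
            if abs(d-.072)<.006:
                mid=(X[i]+X[j])/2; k=[k for k in range(len(X)) if k not in(i,j) and np.linalg.norm(X[k]-mid)<.006]
                if k:
                    v=X[i]-X[j]; out.append((X[[i,j,k[0]]].mean(0).round(4),round((np.degrees(np.arctan2(v[1],v[0]))+90)%180-90,1),round(d*1e3,1)))
    return out
E
python3 - <<'E'
from h import *
s=load('top0'); print(strips(s))
H=hsv(s).astype(int)
m=np.zeros(H.shape[:2],bool); m[160:270,205:320]=True
m&=(H[...,2]>60)
b=max(blobs(m,3000,99999),key=lambda b:b[1]); ys,xs=np.nonzero(b[2]); print(xs.min(),xs.max(),ys.min(),ys.max())
X=unproj(s,np.c_[xs,ys],.008)[:,:2]
print('carrier',cv2.minAreaRect((X*1000).astype(np.float32)))
r=(H[...,2]<50); r2=np.zeros_like(r); r2[170:206,245:283]=r[170:206,245:283]
for c in blobs(r2,50,2000): print('ring',c[0],c[1],unproj(s,[c[0]],.036))
# blue paddle handle
for nm,(x0,x1,y0,y1) in dict(pad=(340,410,195,232)).items():
    q=np.zeros_like(r); q[y0:y1,x0:x1]=1
    bl=q&(H[...,0]>100)&(H[...,0]<125)&(H[...,1]>120)
    b=max(blobs(bl,20,9999),key=lambda b:b[1]); ys,xs=np.nonzero(b[2]); X=unproj(s,np.c_[xs,ys],.094)[:,:2]; print('handle',cv2.minAreaRect((X*1000).astype(np.float32)),b[1])
for nm,h,(x0,x1,y0,y1) in [('red',.08,(185,212,133,162)),('yel',.025,(345,385,235,275))]:
    q=np.zeros_like(r); q[y0:y1,x0:x1]=1; q&=(H[...,1]>130)&(H[...,2]>100)
    b=max(blobs(q,20,9999),key=lambda b:b[1]); print(nm,unproj(s,[b[0]],h).round(3))
E
python3 -c "
import cv2;a=cv2.imread('pics/top0.png')[130:275,110:420];cv2.imwrite('pics/c1.png',cv2.resize(a,None,fx=2.5,fy=2.5,interpolation=cv2.INTER_CUBIC))"
```

```text
[(array([0.6163, 0.3219, 0.0275]), np.float64(81.1), np.float64(71.2)), (array([0.5071, 0.325 , 0.0275]), np.float64(85.8), np.float64(70.7)), (array([0.3876, 0.3303, 0.0275]), np.float64(-74.3), np.float64(71.9))]
216 306 170 259
carrier ((517.6242065429688, -9.668487548828125), (255.4370880126953, 257.50640869140625), 85.91463470458984)
ring [269.24637681 170.82608696] 69 [[ 0.63760599 -0.03202285  0.036     ]]
ring [263.30588235 189.59411765] 170 [[ 0.58191922 -0.01414961  0.036     ]]
handle ((508.9146728515625, -327.8756408691406), (140.03416442871094, 22.517057418823242), 89.53157043457031) 379
red [[0.708 0.177 0.08 ]]
yel [[ 0.393 -0.305  0.025]]
```

View pics/c1.png

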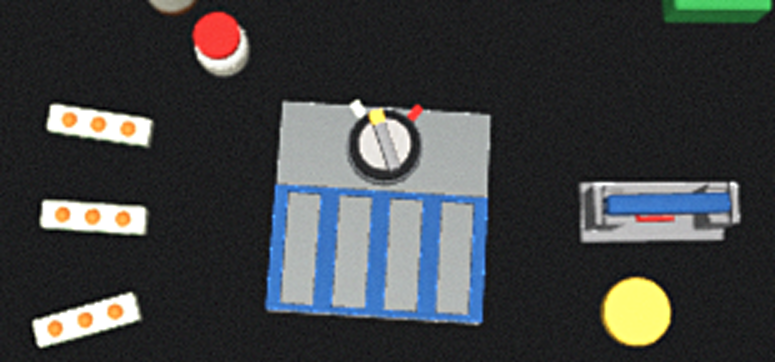

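The crop confirms three strips, a carrier yaw of about -4° and the pointer near the white mark. I'm moving over the strips now, which also uncovers the area the arm hides.

Emit:
move_arm(
  commands="29 -36 -6 0 0 0 1;58 -72 -12 0 0 0 1;87 -108 -18 0 0 0 1;116 -144 -24 0 0 0 1;145 -180 -30 0 0 0 1",
)

```text
t: 0.72
tcp_pos: [0.3087, -0.3502, 0.2394]
tool_rot: [0.98, 0.201, 0.0, -0.0]
force: [-0.6, -0.2, 0.3]
finger_gap: 0.997
gripper_force: 0.0
```

Emit:
move_arm(
  commands="29 -36 -6 0 0 0 1;58 -72 -12 0 0 0 1;87 -108 -18 0 0 0 1;116 -144 -24 0 0 0 1;145 -180 -30 0 0 0 1",
)

```text
t: 1.35
tcp_pos: [0.3709, -0.1278, 0.2696]
tool_rot: [0.98, 0.201, -0.0, -0.0]
force: [0.7, -0.2, 0.3]
finger_gap: 1.001
gripper_force: 0.0
```

Emit:
move_arm(
  commands="29 -36 -6 0 0 0 1;58 -72 -12 0 0 0 1;87 -108 -18 0 0 0 1;116 -144 -24 0 0 0 1;145 -180 -30 0 0 0 1",
)

```text
t: 1.98
tcp_pos: [0.4333, 0.0948, 0.2995]
tool_rot: [0.98, 0.201, -0.0, 0.0]
force: [0.1, -0.1, 0.1]
finger_gap: 0.999
gripper_force: 0.0
```

Emit:
move_arm(
  commands="29 -36 -6 0 0 -10 1;58 -72 -12 0 0 -20 1;87 -108 -18 0 0 -30 1;116 -144 -24 0 0 -40 1;145 -180 -30 0 0 -50 1",
)

```text
t: 2.6
tcp_pos: [0.4957, 0.3172, 0.3292]
tool_rot: [0.801, 0.599, -0.001, -0.0]
force: [0.1, -0.9, 0.1]
finger_gap: 0.997
gripper_force: 0.0
```

Run:
```python
from h import *
s=telemetry.sense(); print(s['tcp_pos'],s['q'].round(2),s['force'])
t=snap('top','top1'); w=snap('wrist','w1'); snap('side','side1')
print(np.round(w['pose'],3),w['fx'],w['k1']); print(strips(t),strips(w),sep='\n')
cv2.imwrite('pics/tw1.png',cv2.resize(np.hstack([cv2.imread('pics/top1.png'),cv2.imread('pics/w1.png')]),(800,300)))
```

```text
[0.49565474 0.31717572 0.32918773] [ 0.38  0.37  1.37 -0.    1.41  0.67] [ 0.06630732 -0.87883434  0.1001019 ]
[[ 0.961 -0.262 -0.087  0.521]
 [-0.276 -0.911 -0.306  0.402]
 [ 0.001  0.318 -0.948  0.496]
 [ 0.     0.     0.     1.   ]] 286.78076479288785 -0.07220810936894834
[(array([0.6163, 0.322 , 0.0275]), np.float64(81.1), np.float64(71.2)), (array([0.5071, 0.3249, 0.0275]), np.float64(85.9), np.float64(71.0)), (array([0.3876, 0.3303, 0.0275]), np.float64(-74.3), np.float64(71.9))]
[(array([0.6187, 0.3228, 0.0275]), np.float64(80.7), np.float64(70.8)), (array([0.5094, 0.326 , 0.0275]), np.float64(85.7), np.float64(71.3)), (array([0.3908, 0.3311, 0.0275]), np.float64(-74.1), np.float64(71.6))]
```

View pics/tw1.png

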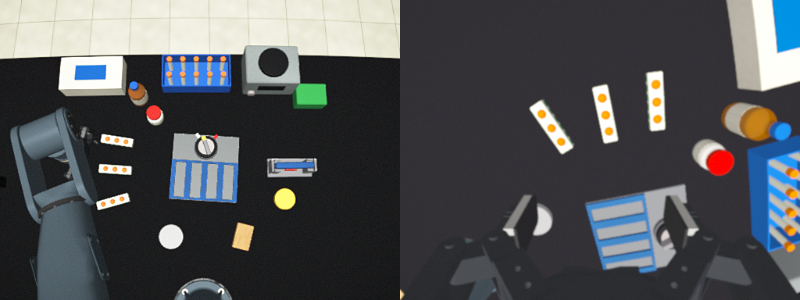

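The top and wrist views both show exactly three strips, and the uncovered area holds no fourth. The two measurements agree within 3 mm. Picking the middle strip first.

Emit:
move_arm(
  commands="5 4 45 0 0 -6 0.4;11.5 9.5 91 0 0 -12.2 0.4;11.5 9.5 140 0 0 -12.2 0.4;11.5 9.5 190 0 0 -12.2 0.4;11.5 9.5 240 0 0 -12.2 0.4",
  grip_force=40,
)

```text
t: 3.38
tcp_pos: [0.5076, 0.3225, 0.0881]
tool_rot: [0.736, 0.677, -0.001, 0.0]
force: [0.9, -1.4, 0.4]
finger_gap: 0.704
gripper_force: 0.0
```

Emit:
move_arm(
  commands="0 0 40 0 0 0 0.4;0 0 65 0 0 0 0.4;0 0 78 0 0 0 0.4;0 0 78 0 0 0 0.4;0 0 78 0 0 0 -1",
)

```text
t: 4.0
tcp_pos: [0.509, 0.3241, 0.0127]
tool_rot: [0.735, 0.678, 0.001, 0.0]
force: [0.3, -0.2, -0.8]
finger_gap: 0.502
gripper_force: 0.0
```

Emit:
move_arm(
  commands="0 0 0 0 0 0 -1;0 0 0 0 0 0 -1;0 0 0 0 0 0 -1;0 0 0 0 0 0 -1;0 0 0 0 0 0 -1",
)

```text
t: 4.62
tcp_pos: [0.5081, 0.3241, 0.0115]
tool_rot: [0.735, 0.678, -0.0, -0.0]
force: [-0.7, 0.1, 0.6]
finger_gap: -0.001
gripper_force: 0.0
```

Emit:
move_arm(
  commands="0 0 -10 0 0 0 -1;0 0 -25 0 0 0 -1;0 0 -50 0 0 0 -1;0 0 -85 0 0 0 -1;0 0 -90 0 0 0 -1",
)

```text
t: 5.25
tcp_pos: [0.5103, 0.325, 0.1051]
tool_rot: [0.735, 0.678, 0.003, 0.001]
force: [0.3, -0.2, -0.4]
finger_gap: 0.002
gripper_force: 0.0
```

Run:
```python
from h import *
s=telemetry.sense(); p=s['tcp_pos']; print(p,s['finger_gap'],s['gripper_force'],R.from_quat(s['tool_rot']).as_matrix()[:,0].round(3))
z=p[2]-.011+.0275
t=snap('top','top2'); w=snap('wrist','w2')
for a in (t,w): print([x for x in strips(a,z) if abs(x[0][0]-.508)<.03]); print(strips(a))
```

```text
[0.51032464 0.32500448 0.10513116] 0.0023836241726908967 0.0 [0.08  0.997 0.003]
[]
[(array([0.6164, 0.322 , 0.0275]), np.float64(80.9), np.float64(70.9)), (array([0.3876, 0.3291, 0.0275]), np.float64(-73.5), np.float64(68.3))]
[]
[(array([0.6178, 0.3235, 0.0275]), np.float64(80.9), np.float64(70.8)), (array([0.5096, 0.3264, 0.0275]), np.float64(85.8), np.float64(71.2)), (array([0.3918, 0.3316, 0.0275]), np.float64(-74.3), np.float64(70.8))]
```

Run:
```python
from h import *
p=telemetry.sense()['tcp_pos']
for f in('top2','w2'):
    s=load(f); print(f,proj(s,[p,[*p[:2],0],[.5096,.3264,.0275]]).round(1).tolist(), np.round(s['pose'],3).tolist())
cv2.imwrite('pics/tw2.png',cv2.resize(np.hstack([cv2.imread('pics/top2.png')[100:300,60:327],cv2.imread('pics/w2.png')[0:384]] if 0 else [cv2.resize(cv2.imread('pics/top2.png')[140:300,80:293],(512,384)),cv2.imread('pics/w2.png')]),(800,300)))
```

```text
top2 [[140.5, 212.2], [149.0, 216.8], [146.1, 215.3]] [[-0.009, -0.985, 0.17, 0.341], [-1.0, 0.006, -0.018, 0.013], [0.017, -0.17, -0.985, 1.329], [0.0, 0.0, 0.0, 1.0]]
w2 [[254.6, 232.7], [254.9, 185.7], [255.7, 192.5]] [[0.997, -0.077, -0.022, 0.516], [-0.08, -0.944, -0.322, 0.408], [0.004, 0.322, -0.947, 0.27], [0.0, 0.0, 0.0, 1.0]]
```

View pics/tw2.png

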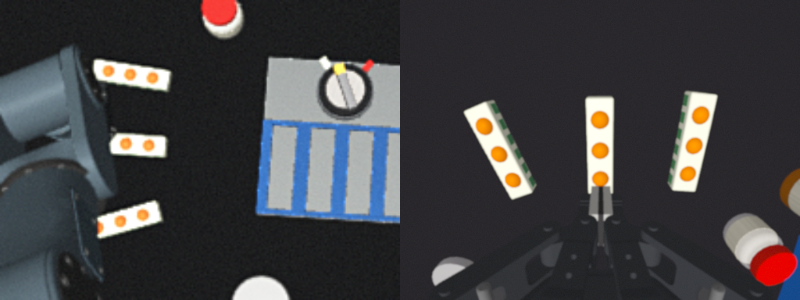

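The wrist picture shows the middle strip undisturbed under the shut fingertips at about (256,240), so the fingers closed without holding it. I'll check the fingertips' real height from the side camera.

Run:
```python
from h import *
s=telemetry.sense(); p=s['tcp_pos']; print(p,s['t'])
a=snap('side','side2'); u=proj(a,[p,[.5096,.3264,.0275],[*p[:2],0]]); print(u.round(1).tolist())
x,y=u[0].astype(int); c=a['image'][y-60:y+60,x-80:x+80,::-1]; cv2.imwrite('pics/s2.png',cv2.resize(c,(800,600),interpolation=cv2.INTER_CUBIC)); print(x-80,y-60)
```

```text
[0.50865601 0.32427447 0.10278977] 5.35
[[221.6, 138.4], [222.3, 156.9], [222.4, 163.9]]
141 78
```

View pics/s2.png

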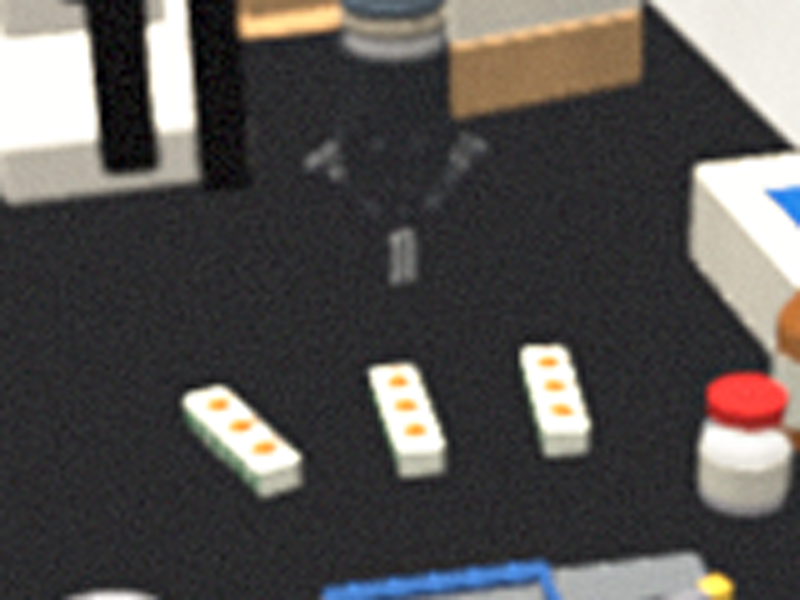

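The grey fingertips end at about (221,135) in the side image, 4 px above the projected TCP, while the strip appears 2 px lower than predicted. The real fingertips may sit well above the reported TCP. I'll probe the bare bench between the strips with the fingers shut.

Emit:
move_arm(
  commands="0 25 0 0 0 0 -1;0 50 20 0 0 0 -1;0 52 50 0 0 0 -1;0 52 75 0 0 0 -1;0 52 82 0 0 0 -1",
)

```text
t: 6.02
tcp_pos: [0.5575, 0.3188, 0.0162]
tool_rot: [0.735, 0.678, -0.003, -0.001]
force: [-0.3, -0.8, 0.4]
finger_gap: -0.0
gripper_force: 0.0
```

Emit:
move_arm(
  commands="0 0 3 0 0 0 -1;0 0 6 0 0 0 -1;0 0 9 0 0 0 -1;0 0 12 0 0 0 -1;0 0 15 0 0 0 -1",
)

```text
t: 6.65
tcp_pos: [0.5601, 0.3199, 0.0047]
tool_rot: [0.735, 0.678, 0.0, 0.0]
force: [-0.1, -0.8, -0.5]
finger_gap: 0.002
gripper_force: 0.0
```

Run:
```python
from h import *
import time
for i in range(2):
    s=telemetry.sense(); print(s['t'],s['tcp_pos'],s['force'],s['q'].round(4))
a=snap('side','side3'); w=snap('wrist','w3'); p=s['tcp_pos']; s=telemetry.sense(); print(s['tcp_pos'])
u=proj(a,[p])[0]; v=proj(w,[p])[0]; print(u,v)
x,y=u.astype(int); c=cv2.resize(a['image'][y-40:y+40,x-50:x+50,::-1],(500,400),interpolation=cv2.INTER_CUBIC)
x,y=v.astype(int); d=cv2.resize(w['image'][y-100:y+100,x-75:x+75,::-1],(300,400)); cv2.imwrite('pics/s3.png',np.hstack([c,d]))
```

```text
6.65 [0.56014427 0.31993924 0.00470512] [-0.06499986 -0.77816402 -0.4894131 ] [ 0.346   0.8194  1.5106 -0.      0.811   0.4264]
6.65 [0.56014427 0.31993924 0.00470512] [-0.06499986 -0.77816402 -0.4894131 ] [ 0.346   0.8194  1.5106 -0.      0.811   0.4264]
[0.55974828 0.31976401 0.00423598]
[236.43890503 161.28669037] [256.42611615 233.17626675]
```

View pics/s3.png

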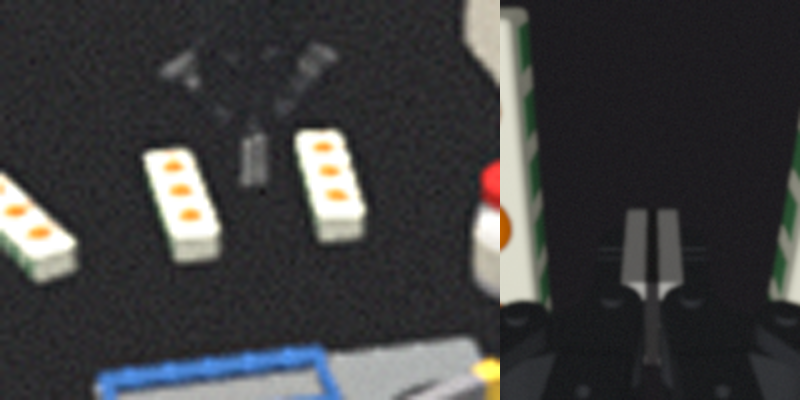

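In the side crop the tips end at about (237,158), against a projected (236,161). Measured against the strips they look about 20 mm above the bench, and there's no contact force. I'll creep down until I feel the bench.

Emit:
move_arm(
  commands="0 0 1 0 0 0 -1;0 0 2 0 0 0 -1;0 0 3 0 0 0 -1;0 0 4 0 0 0 -1;0 0 5 0 0 0 -1",
)

```text
t: 7.38
tcp_pos: [0.56, 0.3199, -0.0005]
tool_rot: [0.735, 0.678, 0.0, 0.0]
force: [-0.1, 0.3, 0.2]
finger_gap: 0.001
gripper_force: 0.0
```

Emit:
move_arm(
  commands="0 0 1 0 0 0 -1;0 0 2 0 0 0 -1;0 0 3 0 0 0 -1;0 0 4 0 0 0 -1;0 0 4 0 0 0 -1",
)

```text
t: 8.0
tcp_pos: [0.5599, 0.3198, -0.0046]
tool_rot: [0.735, 0.678, -0.0, -0.0]
force: [0.3, -0.4, 0.1]
finger_gap: 0.0
gripper_force: 0.0
```

Emit:
move_arm(
  commands="0 0 1 0 0 0 -1;0 0 2 0 0 0 -1;0 0 3 0 0 0 -1;0 0 4 0 0 0 -1;0 0 4 0 0 0 -1",
)

```text
t: 8.62
tcp_pos: [0.5599, 0.3198, -0.0086]
tool_rot: [0.735, 0.678, -0.0, -0.0]
force: [0.4, 0.8, -0.3]
finger_gap: -0.003
gripper_force: 0.0
```

Run:
```python
from h import *
s=telemetry.sense(); print(s['tcp_pos'],s['force'],s['tau'].round(1))
a=snap('side','side4'); p=s['tcp_pos']; u=proj(a,[p])[0]; print(u)
# tip finder: brightest grey finger column
x,y=236,158; g=cv2.cvtColor(a['image'],cv2.COLOR_RGB2GRAY); print(g[146:172,229:245])
```

```text
[ 0.55993425  0.31983638 -0.00859287] [ 0.36278636  0.84066373 -0.27986218] [ -0. -50. -11.  -0.  -0.  -0.]
[236.4300842  164.48417973]
[[ 58  64  54  42  45  43  42  40  45  46  39  46  63  70  55  39]
 [ 56  62  65  51  47  38  39  52  49  46  42  45  50  54  37  40]
 [ 44  49  46  46  49  42  40  47  53  39  40  43  49  47  39  55]
 [ 39  40  44  40  41  38  41  44  46  40  42  35  41  44  36  51]
 [ 41  46  42  41  37  37  41  44  58  44  43  36  44  45  39  51]
 [ 41  43  42  41  37  69  92  92 100  78  49  46  43  44  38  44]
 [ 37  43  41  38  44  95 153 132 126 105  60  43  41  41  34  34]
 [ 40  47  44  44  40  85 138 114 112 100  57  41  48  43  34  41]
 [ 43  44  40  43  41  79 112 101 103  92  60  48  39  38  37  33]
 [ 38  46  45  43  54  82 119  96  98  93  59  37  40  44  42  32]
 [ 45  40  40  44  51  84 119  99 100  94  62  42  45  40  36  41]
 [ 46  40  47  41  54  89 115  98 101  96  62  43  38  39  43  43]
 [ 38  41  43  46  48  86 117 108 106 104  77  42  40  48  44  40]
 [ 32  40  42  45  55  96 129 110 111 109  71  44  41  44  37  45]
 [ 34  39  46  40  44  88 114 103 103 106  67  43  38  48  43  39]
 [ 34  41  40  41  45  59  77  62  62  55  52  36  42  39  46  44]
 [ 58  33  40  44  42  44  48  41  40  38  43  40  41  37  39  43]
 [ 86  38  36  39  40  39  38  43  47  43  44  45  40  46  44  46]
 [108  39  35  42  42  43  42  43  43  43  42  44  43  48  47  37]
 [167  54  40  36  43  41  35  41  43  34  45  42  45  36  41  43]
 [222  84  45  40  43  47  44  50  45  40  45  44  33  40  40  44]
 [186  78  39  40  40  46  41  44  46  46  41  42  49  48  44  42]
 [137  69  40  43  43  44  41  39  39  43  38  46  45  45  45  41]
 [134  71  42  42  42  42  43  47  46  43  48  46  43  47  40  45]
 [142  70  39  39  36  49  43  41  41  49  42  43  40  41  44  45]
 [129  72  45  46  41  39  46  54  41  46  42  39  41  39  47  45]]
```

Emit:
move_arm(
  commands="0 0 1 0 0 0 -1;0 0 2 0 0 0 -1;0 0 3 0 0 0 -1;0 0 4 0 0 0 -1;0 0 4 0 0 0 -1",
)

```text
t: 9.3
tcp_pos: [0.5599, 0.3199, -0.0126]
tool_rot: [0.735, 0.678, -0.0, -0.0]
force: [-0.1, -0.3, -0.6]
finger_gap: -0.003
gripper_force: 0.0
```

Emit:
move_arm(
  commands="0 0 0.5 0 0 0 -1;0 0 1 0 0 0 -1;0 0 1.5 0 0 0 -1;0 0 2 0 0 0 -1;0 0 2 0 0 0 -1",
)

```text
t: 9.93
tcp_pos: [0.56, 0.3198, -0.0145]
tool_rot: [0.735, 0.678, -0.0, -0.0]
force: [-0.2, 0.2, -0.5]
finger_gap: 0.0
gripper_force: 0.0
```

Emit:
move_arm(
  commands="0 0 0.5 0 0 0 -1;0 0 1 0 0 0 -1;0 0 1.5 0 0 0 -1;0 0 2 0 0 0 -1;0 0 2 0 0 0 -1",
)

```text
t: 10.55
tcp_pos: [0.56, 0.3199, -0.0166]
tool_rot: [0.735, 0.678, -0.0, -0.0]
force: [0.5, 0.1, 0.4]
finger_gap: -0.001
gripper_force: 0.0
```

Emit:
move_arm(
  commands="0 0 0.5 0 0 0 -1;0 0 1 0 0 0 -1;0 0 1.5 0 0 0 -1;0 0 2 0 0 0 -1;0 0 2 0 0 0 -1",
)

```text
t: 11.18
tcp_pos: [0.5599, 0.3199, -0.0186]
tool_rot: [0.735, 0.678, -0.0, -0.0]
force: [-1.2, -0.0, -0.6]
finger_gap: 0.003
gripper_force: 0.0
```

Run:
```python
from h import *
s=telemetry.sense(); print(s['tcp_pos'],s['force'],s['tau'].round(1),s['q'].round(3))
a=snap('side','side5'); g=cv2.cvtColor(a['image'],cv2.COLOR_RGB2GRAY); print(g[148:172,233:240].mean(1).round())
print(proj(a,[[.56,.32,z] for z in(0,.01,.02)])[:,1])
# side camera bias from strips
print(strips(a)); print(proj(a,[[.5096,.3264,.0275],[.6178,.3235,.0275]]))
t=snap('top','top5'); print(strips(t))
```

```text
[ 0.55993974  0.31985459 -0.01855106] [-1.15866446 -0.01975812 -0.55264625] [ -0.  -50.2 -10.7  -0.   -0.    0. ] [0.346 0.855 1.514 0.    0.773 0.426]
[41. 43. 46. 43. 41. 63. 98. 92. 85. 89. 93. 93. 91. 94. 89. 69. 46. 41.
 43. 44. 41. 42. 41. 42.]
[162.41096056 160.01250061 157.59874761]
[(array([0.3868, 0.3205, 0.0275]), np.float64(-73.1), np.float64(71.3))]
[[222.27766212 156.91241673]
 [251.3985413  153.10519926]]
[]
```

Emit:
move_arm(
  commands="0 0 0.5 0 0 0 -1;0 0 1 0 0 0 -1;0 0 1.5 0 0 0 -1;0 0 2 0 0 0 -1;0 0 2 0 0 0 -1",
)

```text
t: 11.9
tcp_pos: [0.5599, 0.3199, -0.0206]
tool_rot: [0.735, 0.678, -0.0, -0.0]
force: [-0.3, 0.4, -0.3]
finger_gap: -0.001
gripper_force: 0.0
```

Emit:
move_arm(
  commands="0 0 0.5 0 0 0 -1;0 0 1 0 0 0 -1;0 0 1 0 0 0 -1;0 0 1 0 0 0 -1;0 0 1 0 0 0 -1",
)

```text
t: 12.52
tcp_pos: [0.56, 0.3199, -0.0215]
tool_rot: [0.735, 0.678, 0.0, 0.0]
force: [0.7, -0.1, 0.7]
finger_gap: -0.001
gripper_force: 0.0
```

Emit:
move_arm(
  commands="0 0 0.5 0 0 0 -1;0 0 1 0 0 0 -1;0 0 1 0 0 0 -1;0 0 1 0 0 0 -1;0 0 1 0 0 0 -1",
)

```text
t: 13.15
tcp_pos: [0.5601, 0.3199, -0.0217]
tool_rot: [0.735, 0.678, 0.0, 0.0]
force: [-1.3, -0.6, 4.7]
finger_gap: -0.002
gripper_force: 2.5
```

Emit:
move_arm(
  commands="0 0 0.5 0 0 0 -1;0 0 1 0 0 0 -1;0 0 1 0 0 0 -1;0 0 1 0 0 0 -1;0 0 1 0 0 0 -1",
)

```text
t: 13.78
tcp_pos: [0.5601, 0.3199, -0.0217]
tool_rot: [0.735, 0.678, 0.0, 0.0]
force: [-2.3, -1.3, 10.6]
finger_gap: 0.005
gripper_force: 5.1
```

Contact came at a reported z of -21.7 mm, so the real fingertips sit 21.7 mm above the reported TCP and I'll correct for that from now on. Retrying the middle strip.

Emit:
move_arm(
  commands="0 0 -25 0 0 0 -1;0 0 -75 0 0 0 -1;1 -15 -75 0 0 0 0.4;2 -45 -75 0 0 0 0.4;2 -52 -75 0 0 0 0.4",
)

```text
t: 14.4
tcp_pos: [0.505, 0.3257, 0.0505]
tool_rot: [0.735, 0.679, -0.002, -0.001]
force: [-0.8, -0.5, -0.3]
finger_gap: 0.631
gripper_force: 0.0
```

Emit:
move_arm(
  commands="0 0 20 0 0 0 0.4;0 0 45 0 0 0 0.4;0 0 62 0 0 0 0.4;0 0 62 0 0 0 0.4;0 0 62 0 0 0 -1",
)

```text
t: 15.02
tcp_pos: [0.5089, 0.3262, -0.0102]
tool_rot: [0.735, 0.678, 0.0, 0.0]
force: [0.1, 1.1, 0.3]
finger_gap: 0.504
gripper_force: 0.0
```

Emit:
move_arm(
  commands="0 0 0 0 0 0 -1;0 0 0 0 0 0 -1;0 0 0 0 0 0 -1;0 0 0 0 0 0 -1;0 0 0 0 0 0 -1",
)

```text
t: 15.65
tcp_pos: [0.5092, 0.3264, -0.0095]
tool_rot: [0.735, 0.678, 0.001, 0.0]
force: [0.4, -0.4, 5.4]
finger_gap: 0.341
gripper_force: 40.8
```

Emit:
move_arm(
  commands="0 0 -10 0 0 0 -1;0 0 -30 0 0 0 -1;0 0 -60 0 0 0 -1;0 0 -80 0 0 0 -1;0 0 -80 0 0 0 -1",
)

```text
t: 16.27
tcp_pos: [0.5097, 0.3267, 0.0721]
tool_rot: [0.735, 0.678, 0.002, 0.001]
force: [-0.5, 0.2, -1.0]
finger_gap: 0.335
gripper_force: 40.1
```

Run:
```python
from h import *
s=telemetry.sense(); p=s['tcp_pos']; print(p,s['finger_gap'],s['gripper_force'],R.from_quat(s['tool_rot']).as_matrix()[:,0].round(3))
z=p[2]+.0217-.011+.0275
t=snap('top','top6'); w=snap('wrist','w6'); 
for a in (t,w): print([x for x in strips(a,z) if abs(x[0][0]-.508)<.04]); print(strips(a))
```

```text
[0.50966069 0.32670454 0.07207858] 0.33486820798621875 40.09898006916046 [0.08  0.997 0.002]
[]
[(array([0.6164, 0.322 , 0.0275]), np.float64(80.9), np.float64(70.9)), (array([0.3876, 0.329 , 0.0275]), np.float64(-73.4), np.float64(68.0))]
[(array([0.5093, 0.3294, 0.1103]), np.float64(85.7), np.float64(68.6))]
[(array([0.6176, 0.3238, 0.0275]), np.float64(80.9), np.float64(70.6)), (array([0.3922, 0.3319, 0.0275]), np.float64(-74.3), np.float64(70.7))]
```

Strip held: gap 28.5 mm at 40 N. Carrying it over the second lane.

Emit:
move_arm(
  commands="-36 -1.2 -10 0 0 9 -1;-72 -2.4 -20 0 0 18 -1;-108 -3.6 -30 0 0 27 -1;-144 -4.8 -40 0 0 36 -1;-180 -6 -50 0 0 45 -1",
)

```text
t: 17.0
tcp_pos: [0.4868, 0.1459, 0.1188]
tool_rot: [0.939, 0.343, -0.001, -0.0]
force: [0.7, -0.8, -1.1]
finger_gap: 0.339
gripper_force: 40.1
```

Emit:
move_arm(
  commands="-27 25 0 0 0 9 -1;-54 50 0 0 0 18 -1;-81 75 0 0 0 27 -1;-108 100 0 0 0 36 -1;-135 125.4 0 0 0 44.5 -1",
)

```text
t: 17.62
tcp_pos: [0.4653, -0.0368, 0.1186]
tool_rot: [0.999, -0.038, -0.001, -0.0]
force: [0.7, -0.4, -0.8]
finger_gap: 0.342
gripper_force: 25.9
```

Run:
```python
from h import *
w=snap('wrist','w7')
s=telemetry.sense(); p=s['tcp_pos']; print(p,s['finger_gap'],s['gripper_force'],R.from_quat(s['tool_rot']).as_matrix()[:,0].round(4), np.round(w['pose'],3).tolist())
print(strips(w,p[2]+.0217-.011+.0275))
```

```text
[ 0.46581477 -0.04061482  0.11867098] 0.3365434367478311 25.844484865665436 [ 0.9967 -0.0816 -0.0012] [[-0.076, -0.942, -0.326, 0.55], [-0.997, 0.072, 0.026, -0.044], [-0.001, 0.327, -0.945, 0.284], [0.0, 0.0, 0.0, 1.0]]
[(array([ 0.4682, -0.0374,  0.1569]), np.float64(-4.0), np.float64(69.5))]
```

View pics/w7.png

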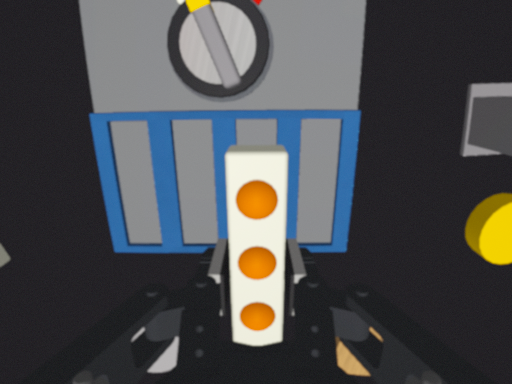

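The wrist view shows the strip held level between the pads, with the carrier's blue frame corners at about (90,115), (361,110), (349,252) and (113,252), and the ring at (218,42). The arm hadn't settled, so I'll wait and then fit the carrier pose by model.

Emit:
move_arm(
  commands="0 0 0 0 0 0 -1;0 0 0 0 0 0 -1;0 0 0 0 0 0 -1;0 0 0 0 0 0 -1;0 0 0 0 0 0 -1",
)

```text
t: 18.3
tcp_pos: [0.4663, -0.0354, 0.1195]
tool_rot: [0.999, -0.035, 0.0, -0.0]
force: [-0.5, -0.2, -2.0]
finger_gap: 0.334
gripper_force: 45.5
```

```bash
cat >> h.py <<'E'
from scipy.optimize import minimize
def fit_carrier(s,x0,fitz=True,mask=None):
    H=hsv(s).astype(int); obs=((H[...,0]>98)&(H[...,0]<125)&(H[...,1]>120)).astype(np.float32)
    c=proj(s,[x0[0],x0[1],.01])[0].astype(int); reg=np.zeros(obs.shape,np.float32)
    def render(p):
        q=dict(s); P=np.array(s['pose'],float); P[2,3]+=p[3]*(1 if fitz else 0); q['pose']=P
        im=np.zeros(obs.shape,np.uint8); T=R.from_euler('z',p[2]).as_matrix()
        B=[(-75,75,a,b) for a,b in((-125,-109),(-71,-49),(-11,11),(49,71),(109,125))]+[(65,75,-125,125),(-75,-65,-125,125)]
        for a,b,c,d in B:
            X=np.array([[x,y,z] for x in(a,b) for y in(c,d) for z in(8,16)])/1000@T.T+[p[0],p[1],0]
            h=cv2.convexHull(np.round(proj(q,X)*16).astype(np.int32)); cv2.fillConvexPoly(im,h,255,cv2.LINE_AA,4)
        return im.astype(np.float32)/255
    r0=cv2.dilate(render(x0),np.ones((25,25)))>0
    if mask is not None: r0&=~mask
    f=lambda p:np.abs(cv2.GaussianBlur(render(p),(0,0),1.2)-cv2.GaussianBlur(obs,(0,0),1.2))[r0].sum()
    x0=np.array(x0,float); best=None
    for _ in range(3):
        sim=np.vstack([x0]+[x0+d for d in np.diag([.006,.006,.03,.006])]); r=minimize(f,x0,method='Nelder-Mead',options=dict(initial_simplex=sim,xatol=1e-5,fatol=.1,maxiter=400)); x0=r.x
    return r.x,r.fun,r0.sum()
E
python3 - <<'E'
from h import *
w=snap('wrist','w8')
s=telemetry.sense(); p=s['tcp_pos']; print(p,s['finger_gap'],s['gripper_force'],R.from_quat(s['tool_rot']).as_matrix()[:,0].round(4))
print(strips(w,p[2]+.0217-.011+.0275),strips(w,p[2]+.0217-.011+.0275-.005))
m=np.zeros((384,512),bool); m[140:,195:325]=1; m[240:]=1
print(fit_carrier(w,[.47,-.005,-.0716,0],True,m))
print(fit_carrier(w,[.47,-.005,-.0716,0],False,m))
t=load('top0'); print(fit_carrier(t,[.468,-.006,-.0716,0],True)); print(fit_carrier(t,[.468,-.006,-.0716,0],False))
E
```

```text
[ 0.46639284 -0.03553742  0.11955684] 0.33235762220798987 45.470425486564636 [ 9.975e-01 -7.080e-02  1.000e-04]
[(array([ 0.4692, -0.0359,  0.1578]), np.float64(-3.7), np.float64(69.4))] [(array([ 0.4661, -0.0357,  0.1528]), np.float64(-3.7), np.float64(72.1))]
(array([ 0.46438423, -0.00681366, -0.06996748, -0.00303215]), np.float64(2045.74462890625), np.int64(28210))
(array([ 0.46426626, -0.00689253, -0.06943154,  0.00757185]), np.float64(2435.48974609375), np.int64(28210))
(array([ 0.46746799, -0.00593597, -0.0725046 ,  0.00572971]), np.float64(695.6333618164062), np.int64(9084))
(array([ 0.46457887, -0.00570169, -0.06644449,  0.00621109]), np.float64(697.45263671875), np.int64(9084))
```

Run:
```python
from h import *
th=-.0705; Rz=R.from_euler('z',-th).as_matrix()
def prof(f,lines,axis):
    s=load(f); H=hsv(s).astype(int); b=((H[...,0]>98)&(H[...,0]<125)&(H[...,1]>120)).astype(float)
    for y in lines:   # carrier y (m): sample along x
        xs=np.arange(-.09,.1,.00025); o=np.array([.467,-.006,0])
        L=np.c_[xs,np.full_like(xs,y),np.full_like(xs,.016)] if axis=='x' else np.c_[np.full_like(xs,y),xs*1.6,np.full_like(xs,.016)]
        P=L@Rz+o; uv=proj(s,P).astype(np.float32); v=cv2.remap(b.astype(np.float32),uv[:,:1],uv[:,1:],cv2.INTER_LINEAR).ravel()>.5
        k=np.nonzero(np.diff(v.astype(int)))[0]; print(f,axis,y,[(round((L[i,0 if axis=='x' else 1])*1000,1),'+' if v[i+1] else '-') for i in k])
prof('w8',[.09,.03,-.09],'x'); prof('top0',[.09,.03,-.03,-.09],'x'); prof('w8',[.03,.05],'y'); prof('top0',[-.02,.03],'y')
# ring circle
for f in('w8','top0'):
    s=load(f); g=hsv(s)[...,2]; c=proj(s,[.592,-.015,.036])[0].astype(int); 
    # outer black ring edge against grey plate: ray search
    pts=[]
    for a in np.arange(0,360,10):
        d=np.array([np.cos(np.radians(a)),np.sin(np.radians(a))]); r=np.arange(.030,.060,.0005); P=np.c_[.592+r*d[0],-.015+r*d[1],np.full_like(r,.036)]
        uv=proj(s,P).astype(np.float32); v=cv2.remap(g,uv[:,:1],uv[:,1:],cv2.INTER_LINEAR).ravel().astype(float)
        k=[i for i in range(1,len(v)) if v[i-1]<95<=v[i]]
        if k and uv[k[0],1]>3: pts.append(P[k[0],:2])
    pts=np.array(pts,np.float32); A=np.c_[2*pts,np.ones(len(pts))]; q=np.linalg.lstsq(A,(pts**2).sum(1),rcond=None)[0]; print(f,'ring',q[:2],np.sqrt(q[2]+q[0]**2+q[1]**2),len(pts))
```

```text
w8 x 0.09 [(np.float64(-75.7), '+'), (np.float64(-63.5), '-'), (np.float64(65.0), '+'), (np.float64(72.3), '-')]
w8 x 0.03 [(np.float64(-75.0), '+'), (np.float64(-64.0), '-'), (np.float64(65.3), '+'), (np.float64(72.3), '-')]
w8 x -0.09 [(np.float64(-75.0), '+'), (np.float64(-64.0), '-'), (np.float64(65.3), '+'), (np.float64(72.3), '-')]
top0 x 0.09 [(np.float64(-74.5), '+'), (np.float64(-68.7), '-'), (np.float64(62.8), '+'), (np.float64(70.3), '-')]
top0 x 0.03 [(np.float64(-76.2), '+'), (np.float64(-67.7), '-'), (np.float64(63.5), '+'), (np.float64(69.5), '-')]
top0 x -0.03 [(np.float64(-75.5), '+'), (np.float64(-67.0), '-'), (np.float64(61.5), '+'), (np.float64(70.3), '-')]
top0 x -0.09 [(np.float64(-74.5), '+'), (np.float64(-69.0), '-'), (np.float64(62.3), '+'), (np.float64(68.5), '-')]
w8 y 0.03 [(np.float64(-127.2), '+'), (np.float64(-109.2), '-'), (np.float64(-71.6), '+'), (np.float64(-60.0), '-'), (np.float64(2.0), '+'), (np.float64(9.6), '-'), (np.float64(48.0), '+'), (np.float64(69.2), '-'), (np.float64(106.4), '+'), (np.float64(125.2), '-')]
w8 y 0.05 [(np.float64(-127.6),
[... 195 characters left out ...]
64(106.0), '+'), (np.float64(125.6), '-')]
top0 y -0.02 [(np.float64(-125.6), '+'), (np.float64(-108.4), '-'), (np.float64(-70.4), '+'), (np.float64(-50.0), '-'), (np.float64(-9.6), '+'), (np.float64(10.8), '-'), (np.float64(48.4), '+'), (np.float64(71.6), '-'), (np.float64(109.6), '+'), (np.float64(126.8), '-')]
top0 y 0.03 [(np.float64(-126.4), '+'), (np.float64(-108.8), '-'), (np.float64(-70.8), '+'), (np.float64(-50.4), '-'), (np.float64(-9.2), '+'), (np.float64(11.2), '-'), (np.float64(49.2), '+'), (np.float64(69.2), '-'), (np.float64(110.4), '+'), (np.float64(125.2), '-')]
w8 ring [ 0.59086999 -0.01582019] 0.04091369132916341 28
top0 ring [ 0.58746351 -0.01448333] 0.0420383202713044 32
```

Fit: the carrier origin is about (0.4665, -0.006) with yaw -0.0705. Wrist, top and ring estimates agree within about 1.5 mm once the top camera's offset is removed. Lowering the strip into lane -30.

Emit:
move_arm(
  commands="-2.5 0.7 30 0 0 0 -1;-2.5 0.7 65 0 0 0 -1;-2.5 0.7 95 0 0 0 -1;-2.5 0.7 110 0 0 0 -1;-2.5 0.7 114 0 0 0 -1",
)

```text
t: 18.98
tcp_pos: [0.4636, -0.0363, 0.0049]
tool_rot: [0.999, -0.036, -0.001, -0.0]
force: [-0.4, -0.1, -1.5]
finger_gap: 0.334
gripper_force: 45.5
```

Emit:
move_arm(
  commands="0 0 2 0 0 0 -1;0 0 3 0 0 0 -1;0 0 4 0 0 0 -1;0 0 5 0 0 0 -1;0 0 5 0 0 0 -1",
)

```text
t: 19.6
tcp_pos: [0.4638, -0.0364, 0.0006]
tool_rot: [0.999, -0.036, 0.0, 0.0]
force: [0.0, -0.1, -1.5]
finger_gap: 0.336
gripper_force: 45.5
```

Emit:
move_arm(
  commands="0 0 1 0 0 0 -1;0 0 2 0 0 0 -1;0 0 2 0 0 0 -0.05;0 0 2 0 0 0 -0.05;0 0 2 0 0 0 -0.05",
)

```text
t: 20.23
tcp_pos: [0.4638, -0.0364, -0.0014]
tool_rot: [0.999, -0.036, 0.0, 0.0]
force: [0.4, 0.4, 0.3]
finger_gap: 0.476
gripper_force: 0.0
```

Emit:
move_arm(
  commands="0 0 -10 0 0 0 -0.05;0 0 -30 0 0 0 -0.05;0 0 -60 0 0 0 -0.05;0 0 -100 0 0 0 0;0 0 -120 0 0 0 0.2",
)

```text
t: 20.85
tcp_pos: [0.4645, -0.0366, 0.121]
tool_rot: [0.999, -0.036, 0.002, 0.0]
force: [-0.3, -0.1, -0.4]
finger_gap: 0.6
gripper_force: 0.0
```

Emit:
move_arm(
  commands="0 0 0 0 0 0 0.2;0 0 0 0 0 0 0.2;0 0 0 0 0 0 0.2;0 0 0 0 0 0 0.2;0 0 0 0 0 0 0.2",
)

```text
t: 21.48
tcp_pos: [0.4635, -0.0363, 0.118]
tool_rot: [0.999, -0.036, -0.001, -0.0]
force: [0.3, 0.2, -0.1]
finger_gap: 0.601
gripper_force: 0.0
```

Run:
```python
from h import *
s=telemetry.sense(); p=s['tcp_pos']; print(p,s['finger_gap'],R.from_quat(s['tool_rot']).as_matrix()[:,0].round(4))
w=snap('wrist','w9'); t=snap('top','top9'); 
print(strips(w,.0355)); print(strips(t,.0355)); print(strips(t))
```

```text
[ 0.46351462 -0.03634885  0.11797569] 0.6013628132357121 [ 0.9974 -0.0717 -0.0012]
[(array([ 0.4645, -0.0366,  0.0355]), np.float64(-3.7), np.float64(70.9))]
[(array([0.6147, 0.3201, 0.0355]), np.float64(80.9), np.float64(70.4))]
[(array([0.6164, 0.322 , 0.0275]), np.float64(80.9), np.float64(70.9))]
```

View pics/w9.png

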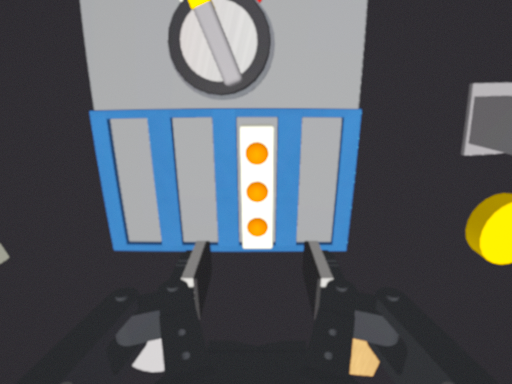

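The strip lies in its lane with caps at about (257,153), (257,191) and (257,227), centred to within 1 mm. Next is the far strip.

Emit:
move_arm(
  commands="12.8 -37 0 0 0 -8.6 0.4;25.6 -74 0 0 0 -17.2 0.4;38.4 -111 0 0 0 -25.8 0.4;51.2 -148 0 0 0 -34.4 0.4;64 -185 0 0 0 -43 0.4",
)

```text
t: 22.2
tcp_pos: [0.5412, 0.1448, 0.1184]
tool_rot: [0.942, 0.335, -0.0, 0.0]
force: [0.2, -0.2, 0.3]
finger_gap: 0.701
gripper_force: 0.0
```

Emit:
move_arm(
  commands="35 -18 0 0 0 -8.4 0.4;69 -37 0 0 0 -16.8 0.4;104 -55 0 0 0 -25.2 0.4;138 -73 0 0 0 -33.6 0.4;173 -91.7 0 0 0 -42 0.4",
)

```text
t: 22.82
tcp_pos: [0.6181, 0.3246, 0.1181]
tool_rot: [0.759, 0.651, -0.0, -0.0]
force: [0.5, -0.0, -0.3]
finger_gap: 0.698
gripper_force: 0.0
```

Emit:
move_arm(
  commands="0 0 20 0 0 0 0.4;0 0 40 0 0 0 0.4;0 0 60 0 0 0 0.4;0 0 60 0 0 0 0.4;0 0 60 0 0 0 0.4",
)

```text
t: 23.45
tcp_pos: [0.6183, 0.323, 0.0586]
tool_rot: [0.761, 0.648, 0.0, 0.0]
force: [0.7, 0.4, -0.8]
finger_gap: 0.697
gripper_force: 0.0
```

Run:
```python
from h import *
s=telemetry.sense(); p=s['tcp_pos']; print(p,s['finger_gap'],R.from_quat(s['tool_rot']).as_matrix()[:,0].round(4))
w=snap('wrist','w10'); t=snap('top','top10'); 
print(strips(w)); print(strips(t)); print(strips(t,.0355))
for c in (x[0] for x in strips(w)): print(to_tool([*c[:2],-.0107]).round(1))
```

```text
[0.6182675  0.32297234 0.05860403] 0.6967445388502821 [1.592e-01 9.872e-01 1.000e-04]
[(array([0.6266, 0.3244, 0.0275]), np.float64(81.0), np.float64(68.7))]
[(array([ 0.4616, -0.0357,  0.0275]), np.float64(-3.6), np.float64(72.3))]
[(array([ 0.4609, -0.0354,  0.0355]), np.float64(-3.6), np.float64(71.8))]
[ 2.2  7.5 70.2]
```

View pics/w10.png

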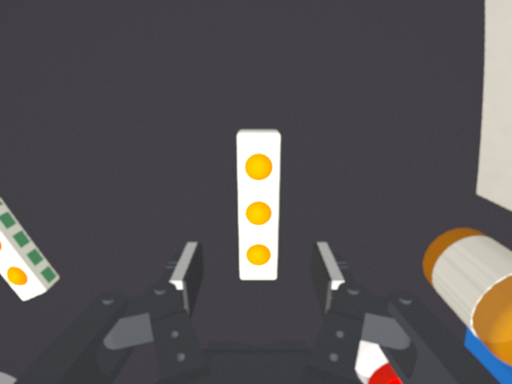

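The strip sits midway between the open fingers (column 258, fingers at 190 and 325), so I can go straight down. The third strip shows at the left edge near (20,250) and may have been knocked, so I'll re-measure it later.

Emit:
move_arm(
  commands="1 0.3 20 0 0 0 0.4;1 0.3 45 0 0 0 0.4;1 0.3 62 0 0 0 0.4;1 0.3 69 0 0 0 0.4;1 0.3 69 0 0 0 -1",
)

```text
t: 24.18
tcp_pos: [0.6181, 0.3244, -0.0111]
tool_rot: [0.761, 0.649, -0.0, -0.0]
force: [-1.0, -0.4, -0.4]
finger_gap: 0.502
gripper_force: 0.0
```

Emit:
move_arm(
  commands="0 0 0 0 0 0 -1;0 0 0 0 0 0 -1;0 0 0 0 0 0 -1;0 0 0 0 0 0 -1;0 0 0 0 0 0 -1",
)

```text
t: 24.8
tcp_pos: [0.6189, 0.3246, -0.0097]
tool_rot: [0.761, 0.649, 0.001, 0.0]
force: [0.6, 0.6, 3.7]
finger_gap: 0.337
gripper_force: 41.9
```

Emit:
move_arm(
  commands="0 0 -10 0 0 0 -1;0 0 -30 0 0 0 -1;0 0 -70 0 0 0 -1;0 0 -110 0 0 0 -1;0 0 -130 0 0 0 -1",
)

```text
t: 25.42
tcp_pos: [0.6199, 0.325, 0.1233]
tool_rot: [0.761, 0.649, 0.002, 0.001]
force: [-0.0, 0.5, -1.6]
finger_gap: 0.334
gripper_force: 41.3
```

Emit:
move_arm(
  commands="-32 -10 0 0 0 8.5 -1;-64 -20 0 0 0 17 -1;-96 -30 0 0 0 25.5 -1;-128 -40 0 0 0 34 -1;-160 -50.3 0 0 0 42.5 -1",
)

```text
t: 26.05
tcp_pos: [0.5424, 0.1734, 0.1195]
tool_rot: [0.945, 0.327, -0.0, -0.0]
force: [0.2, -0.3, -1.5]
finger_gap: 0.334
gripper_force: 41.3
```

Emit:
move_arm(
  commands="-30 14 0 0 0 8.5 -1;-61 28 0 0 0 17 -1;-91 43 0 0 0 25.5 -1;-122 57 0 0 0 34 -1;-152 71 0 0 0 42.4 -1",
)

```text
t: 26.68
tcp_pos: [0.4675, 0.0235, 0.1197]
tool_rot: [0.999, -0.037, -0.0, 0.0]
force: [0.5, -0.8, -1.4]
finger_gap: 0.341
gripper_force: 41.3
```

Emit:
move_arm(
  commands="0 0 10 0 0 0 -1;0 0 20 0 0 0 -1;0 0 20 0 0 0 -1;0 0 20 0 0 0 -1;0 0 20 0 0 0 -1",
)

```text
t: 27.3
tcp_pos: [0.4687, 0.0248, 0.0996]
tool_rot: [0.999, -0.034, 0.0, 0.0]
force: [0.2, 0.5, -2.1]
finger_gap: 0.336
gripper_force: 41.3
```

Run:
```python
from h import *
s=telemetry.sense(); p=s['tcp_pos']; print(p,s['finger_gap'],s['gripper_force'],R.from_quat(s['tool_rot']).as_matrix()[:,0].round(4)); print('shift',to_tool([.4685,.0237,.0]).round(1))
w=snap('wrist','w11'); t=snap('top','top11')
print(strips(w,p[2]+.0095+.0275),strips(w,.0355)); print(strips(t),strips(t,.0355))
```

```text
[0.46872048 0.02482221 0.09961875] 0.33647128652482494 41.2810081243515 [ 9.976e-01 -6.870e-02  5.000e-04]
shift [-0.2  1.1 99.6]
[(array([0.4693, 0.0245, 0.1366]), np.float64(-3.9), np.float64(70.2))] [(array([ 0.4648, -0.0356,  0.0355]), np.float64(-3.7), np.float64(70.8))]
[] []
```

Emit:
move_arm(
  commands="-0.4 1 35 0 0 0 -1;-0.4 1 70 0 0 0 -1;-0.4 1 88 0 0 0 -1;-0.4 1 93 0 0 0 -1;-0.4 1 96 0 0 0 -1",
)

```text
t: 28.02
tcp_pos: [0.4684, 0.0234, 0.0037]
tool_rot: [0.999, -0.035, 0.0, 0.0]
force: [0.7, 0.0, -1.6]
finger_gap: 0.337
gripper_force: 41.3
```

Emit:
move_arm(
  commands="0 0 2 0 0 0 -1;0 0 4 0 0 0 -1;0 0 5 0 0 0 -1;0 0 5 0 0 0 -1;0 0 5 0 0 0 -0.05",
)

```text
t: 28.65
tcp_pos: [0.4681, 0.0234, -0.0013]
tool_rot: [0.999, -0.035, 0.0, 0.0]
force: [-0.1, 1.5, 0.1]
finger_gap: 0.475
gripper_force: 0.0
```

Emit:
move_arm(
  commands="0 0 0 0 0 0 -0.05;0 0 0 0 0 0 -0.05;0 0 -15 0 0 0 -0.05;0 0 -60 0 0 0 -0.05;0 0 -120 0 0 0 0",
)

```text
t: 29.28
tcp_pos: [0.4669, 0.0235, 0.1197]
tool_rot: [0.999, -0.035, -0.001, -0.0]
force: [1.5, 0.3, 0.2]
finger_gap: 0.504
gripper_force: 0.0
```

Emit:
move_arm(
  commands="0 -40 -20 0 0 0 0.2;0 -80 -40 0 0 0 0.2;0 -120 -60 0 0 0 0.2;0 -120 -60 0 0 0 0.2;0 -120 -60 0 0 0 0.2",
)

```text
t: 29.9
tcp_pos: [0.4756, 0.1428, 0.1788]
tool_rot: [0.999, -0.035, -0.0, 0.0]
force: [-0.4, -0.7, -0.4]
finger_gap: 0.602
gripper_force: 0.0
```

Run:
```python
from h import *
s=telemetry.sense(); p=s['tcp_pos']; print(p,s['finger_gap'],R.from_quat(s['tool_rot']).as_matrix()[:,0].round(4))
w=snap('wrist','w12'); t=snap('top','top12'); sd=snap('side','side12')
for a in (w,t,sd): print(strips(a,.0355)); print(strips(a))
```

```text
[0.47557776 0.1428355  0.1787757 ] 0.6017589759148021 [ 9.976e-01 -6.920e-02 -3.000e-04]
[(array([0.4672, 0.0248, 0.0355]), np.float64(-3.7), np.float64(71.1)), (array([ 0.4645, -0.0344,  0.0355]), np.float64(-3.7), np.float64(71.1)), (array([0.396 , 0.3231, 0.0355]), np.float64(-74.2), np.float64(69.6))]
[(array([0.4648, 0.0219, 0.0275]), np.float64(-3.7), np.float64(73.0)), (array([ 0.4621, -0.0388,  0.0275]), np.float64(-3.7), np.float64(72.9)), (array([0.3918, 0.3279, 0.0275]), np.float64(-74.2), np.float64(71.4))]
[(array([0.4633, 0.0241, 0.0355]), np.float64(-4.3), np.float64(71.4)), (array([ 0.4609, -0.0354,  0.0355]), np.float64(-3.8), np.float64(72.0))]
[(array([0.4641, 0.0242, 0.0275]), np.float64(-4.3), np.float64(71.8)), (array([ 0.4617, -0.0356,  0.0275]), np.float64(-3.8), np.float64(72.4))]
[(array([0.3844, 0.3067, 0.0355]), np.float64(-73.1), np.float64(70.6)), (array([0.4621, 0.0155, 0.0355]), np.float64(-3.8), np.float64(71.9)), (array([ 0.4595, -0.0434,  0.0355]), np.float64(-4.0), np.float64(70.7))]
[(array([0.3865, 0.3205, 0.0275]), np.float64(-73.1), np.float64(71.3)), (array([0.4649, 0.0265, 0.0275]), np.float64(-3.8), np.float64(72.6)), (array([ 0.4623, -0.0331,  0.0275]), np.float64(-4.0), np.float64(71.4))]
```

Both placed strips are seated, 59 mm apart. The third hasn't moved, at about (0.390, 0.331) with yaw 105.8°. Going for it.

Emit:
move_arm(
  commands="-10 -18 0 0 0 -8 0.4;-20 -36 0 0 0 -16 0.4;-30 -54 0 0 0 -24 0.4;-40 -73 0 0 0 -32 0.4;-49.4 -90.8 0 0 0 -40 0.4",
)

```text
t: 30.68
tcp_pos: [0.4329, 0.2366, 0.1779]
tool_rot: [0.951, 0.31, -0.001, 0.0]
force: [-0.1, -0.7, -0.2]
finger_gap: 0.703
gripper_force: 0.0
```

Emit:
move_arm(
  commands="4 -20 0 0 0 -8 0.4;8 -40 0 0 0 -16 0.4;12 -61 0 0 0 -24 0.4;17 -81 0 0 0 -32 0.4;20.9 -101.3 0 0 0 -40 0.4",
)

```text
t: 31.3
tcp_pos: [0.3906, 0.3308, 0.1778]
tool_rot: [0.787, 0.617, -0.001, -0.0]
force: [1.0, -0.3, 0.2]
finger_gap: 0.7
gripper_force: 0.0
```

Emit:
move_arm(
  commands="0 0 30 0 0 -10 0.4;0 0 60 0 0 -20 0.4;0 0 90 0 0 -29.8 0.4;0 0 100 0 0 -29.8 0.4;0 0 100 0 0 -29.8 0.4",
)

```text
t: 31.92
tcp_pos: [0.3906, 0.3307, 0.0779]
tool_rot: [0.605, 0.796, -0.001, -0.0]
force: [0.9, -0.1, 0.6]
finger_gap: 0.702
gripper_force: 0.0
```

Run:
```python
from h import *
w=snap('wrist','w13')
s=telemetry.sense(); p=s['tcp_pos']; print(p,s['finger_gap'],R.from_quat(s['tool_rot']).as_matrix()[:,0].round(4),s['q'].round(2))
print(strips(w))
H=hsv(w).astype(int); m=(H[...,0]>4)&(H[...,0]<22)&(H[...,1]>130)&(H[...,2]>120); print([(b[0].round(1),b[1]) for b in blobs(m,30,3000)])
print(to_tool([.390,.331,-.0107]).round(1))
```

```text
[0.39121714 0.33114106 0.07870676] 0.7030248126283105 [-0.2695  0.963   0.    ] [ 0.48  0.58  1.83 -0.    0.73  0.21]
[]
[]
[ 0.2 -1.2 89.4]
```

Run:
```python
from h import *
t=snap('top','top13'); sd=snap('side','side13'); print(strips(t),strips(sd),sep='\n')
cv2.imwrite('pics/v13.png',cv2.resize(np.hstack([cv2.imread('pics/w13.png'),cv2.imread('pics/side13.png')]),(800,300)))
```

```text
[(array([0.4641, 0.0243, 0.0275]), np.float64(-4.3), np.float64(71.8)), (array([ 0.4616, -0.0357,  0.0275]), np.float64(-3.6), np.float64(72.3))]
[(array([0.3865, 0.3205, 0.0275]), np.float64(-73.1), np.float64(71.3)), (array([0.465 , 0.0263, 0.0275]), np.float64(-3.4), np.float64(72.3)), (array([ 0.4623, -0.0331,  0.0275]), np.float64(-4.0), np.float64(71.4))]
```

View pics/v13.png

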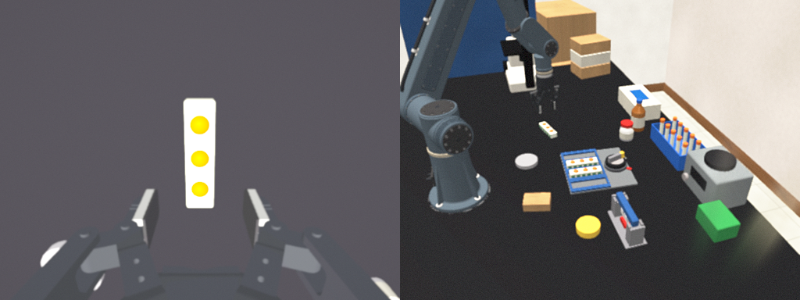

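The strip is still in place between the fingers, at image centre (200,155). Only the exposure had turned its caps yellow and hidden them from the colour filter. Grasping.

Emit:
move_arm(
  commands="0.3 -0.5 30 0 0 0 0.4;0.3 -0.5 60 0 0 0 0.4;0.3 -0.5 82 0 0 0 0.4;0.3 -0.5 89 0 0 0 0.4;0.3 -0.5 89 0 0 0 -1",
)

```text
t: 32.7
tcp_pos: [0.3906, 0.3318, -0.01]
tool_rot: [0.603, 0.797, 0.0, 0.0]
force: [0.7, 1.2, -0.3]
finger_gap: 0.503
gripper_force: 0.0
```

Emit:
move_arm(
  commands="0 0 0 0 0 0 -1;0 0 0 0 0 0 -1;0 0 0 0 0 0 -1;0 0 0 0 0 0 -1;0 0 0 0 0 0 -1",
)

```text
t: 33.33
tcp_pos: [0.3908, 0.332, -0.0093]
tool_rot: [0.603, 0.798, 0.001, 0.0]
force: [-0.2, -0.5, 5.8]
finger_gap: 0.34
gripper_force: 40.4
```

Emit:
move_arm(
  commands="0 0 -10 0 0 0 -1;0 0 -30 0 0 0 -1;0 0 -70 0 0 0 -1;0 0 -110 0 0 0 -1;0 0 -130 0 0 0 -1",
)

```text
t: 33.95
tcp_pos: [0.3908, 0.332, 0.122]
tool_rot: [0.603, 0.798, 0.002, 0.001]
force: [0.4, 0.0, -2.0]
finger_gap: 0.335
gripper_force: 40.0
```

Emit:
move_arm(
  commands="-17 0.8 0 0 0 7.4 -1;-35 1.6 0 0 0 14.8 -1;-52 2.3 0 0 0 22.2 -1;-70 3.1 0 0 0 29.6 -1;-87 3.9 0 0 0 37 -1",
)

```text
t: 34.58
tcp_pos: [0.4174, 0.2482, 0.1199]
tool_rot: [0.826, 0.563, -0.0, -0.0]
force: [0.0, 0.0, -2.6]
finger_gap: 0.334
gripper_force: 40.0
```

Emit:
move_arm(
  commands="-13 11 0 0 0 7.4 -1;-27 22 0 0 0 14.8 -1;-40 33 0 0 0 22.2 -1;-54 44 0 0 0 29.6 -1;-67.1 55.4 0 0 0 37 -1",
)

```text
t: 35.2
tcp_pos: [0.4447, 0.1657, 0.1198]
tool_rot: [0.962, 0.272, -0.0, -0.0]
force: [-0.9, 0.6, -1.7]
finger_gap: 0.341
gripper_force: 39.9
```

Emit:
move_arm(
  commands="-5 21 0 0 0 9 -1;-10 42 0 0 0 18 -1;-15 63 0 0 0 27 -1;-20.2 84.6 0 0 0 35.8 -1;-20.2 84.6 20 0 0 35.8 -1",
)

```text
t: 35.83
tcp_pos: [0.4746, 0.0823, 0.1008]
tool_rot: [0.999, -0.036, 0.003, 0.0]
force: [0.0, -0.2, -1.6]
finger_gap: 0.337
gripper_force: 39.9
```

Emit:
move_arm(
  commands="0 0 0 0 0 0 -1;0 0 0 0 0 0 -1;0 0 0 0 0 0 -1;0 0 0 0 0 0 -1;0 0 0 0 0 0 -1",
)

```text
t: 36.45
tcp_pos: [0.4725, 0.0839, 0.0998]
tool_rot: [0.999, -0.035, 0.0, -0.0]
force: [0.7, -0.5, -2.4]
finger_gap: 0.332
gripper_force: 39.9
```

Run:
```python
from h import *
s=telemetry.sense(); p=s['tcp_pos']; print(p,s['finger_gap'],s['gripper_force'],R.from_quat(s['tool_rot']).as_matrix()[:,0].round(4)); print('shift',to_tool([.4726,.0836,-.0015]).round(1))
w=snap('wrist','w14'); print(strips(w,p[2]+.0095+.0275),strips(w,.0355))
```

```text
[0.47248978 0.08388855 0.09979023] 0.33246893112262255 39.92004454135895 [ 9.976e-01 -6.960e-02  5.000e-04]
shift [1.000e-01 3.000e-01 1.013e+02]
[(array([0.5071, 0.048 , 0.1368]), np.float64(86.1), np.float64(66.3)), (array([0.4747, 0.0835, 0.1368]), np.float64(-4.0), np.float64(69.9)), (array([0.4889, 0.0492, 0.1368]), np.float64(-66.1), np.float64(74.9))] [(array([0.4676, 0.0243, 0.0355]), np.float64(-3.9), np.float64(70.8)), (array([ 0.4648, -0.0346,  0.0355]), np.float64(-3.6), np.float64(70.8))]
```

Emit:
move_arm(
  commands="-1.5 0.3 35 0 0 0 -1;-1.5 0.3 70 0 0 0 -1;-1.5 0.3 88 0 0 0 -1;-1.5 0.3 93 0 0 0 -1;-1.5 0.3 96 0 0 0 -1",
)

```text
t: 37.12
tcp_pos: [0.4712, 0.0836, 0.0036]
tool_rot: [0.999, -0.035, 0.0, -0.0]
force: [-0.2, 1.6, -2.2]
finger_gap: 0.336
gripper_force: 39.9
```

Emit:
move_arm(
  commands="0 0 2 0 0 0 -1;0 0 4 0 0 0 -1;0 0 5.3 0 0 0 -1;0 0 5.3 0 0 0 -1;0 0 5.3 0 0 0 -0.05",
)

```text
t: 37.75
tcp_pos: [0.4711, 0.0836, -0.0016]
tool_rot: [0.999, -0.035, 0.0, 0.0]
force: [-0.2, 0.4, -0.7]
finger_gap: 0.471
gripper_force: 0.0
```

Emit:
move_arm(
  commands="0 0 0 0 0 0 -0.05;0 0 0 0 0 0 -0.05;0 0 -15 0 0 0 -0.05;0 0 -60 0 0 0 -0.05;0 0 -120 0 0 0 0",
)

```text
t: 38.38
tcp_pos: [0.4698, 0.0836, 0.1193]
tool_rot: [0.999, -0.035, -0.001, -0.0]
force: [0.9, 0.4, -0.2]
finger_gap: 0.501
gripper_force: 0.0
```

Emit:
move_arm(
  commands="0 0 -10 0 0 0 0;0 0 -20 0 0 0 0;0 0 -20 0 0 0 0;0 0 -20 0 0 0 0;0 0 -20 0 0 0 0",
)

```text
t: 39.0
tcp_pos: [0.4701, 0.0836, 0.1371]
tool_rot: [0.999, -0.035, -0.001, -0.0]
force: [-0.3, -0.3, -0.6]
finger_gap: 0.499
gripper_force: 0.0
```

Run:
```python
from h import *
s=telemetry.sense(); p=s['tcp_pos']; print(p,s['finger_gap'],R.from_quat(s['tool_rot']).as_matrix()[:,0].round(4))
w=snap('wrist','w15'); t=snap('top','top15'); sd=snap('side','side15')
for a in (w,t,sd): print(strips(a,.0355))
# ring bar / pointer: yellow blob in wrist and top at z ~.048..06
for a,h in((w,.06),(t,.06)):
    H=hsv(a).astype(int); m=(H[...,0]>22)&(H[...,0]<33)&(H[...,1]>150)&(H[...,2]>120)
    for c,n,_ in blobs(m,5,2000):
        X=unproj(a,[c],h)[0]
        if np.hypot(X[0]-.591,X[1]+.015)<.06: print('yellow',c.round(1),n,X.round(4),np.arctan2(X[1]+.015,X[0]-.5912))
```

```text
[0.47010155 0.08356317 0.13710598] 0.4991034643315061 [ 0.9975 -0.0699 -0.0027]
[(array([0.4718, 0.0833, 0.0355]), np.float64(-4.0), np.float64(70.9)), (array([ 0.4645, -0.0348,  0.0355]), np.float64(-3.7), np.float64(70.8)), (array([0.4672, 0.0242, 0.0355]), np.float64(-3.9), np.float64(71.0))]
[(array([0.4634, 0.0225, 0.0355]), np.float64(-8.2), np.float64(71.8)), (array([ 0.4609, -0.0353,  0.0355]), np.float64(-4.0), np.float64(71.4))]
[(array([0.4672, 0.0784, 0.0355]), np.float64(-4.3), np.float64(73.0)), (array([0.4621, 0.0154, 0.0355]), np.float64(-3.4), np.float64(71.6)), (array([ 0.4595, -0.0434,  0.0355]), np.float64(-4.0), np.float64(70.7))]
yellow [356.6   6.5] 402 [ 0.615  -0.0025  0.06  ] 0.4829389301234933
```

View pics/w15.png

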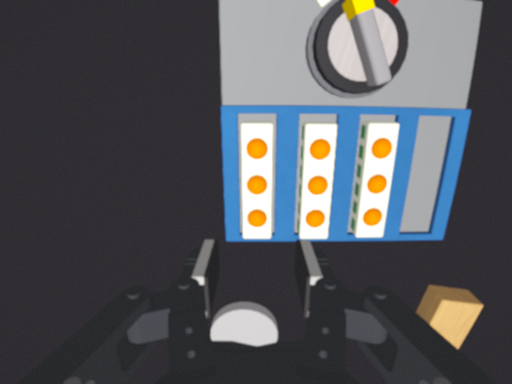

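All three strips lie flat in their own lanes, with caps near columns 257, 318 and 378. The ring's bar runs from the yellow end (358,5) to (380,82). Next I compute the bar's angle and the move to it.

```bash
python3 - <<'E'
from h import *
for f in('w15','w9','w8'):
    w=load(f); H=hsv(w).astype(int)
    g=(H[...,1]<60)&(H[...,2]>95)  # bar grey vs disc? print ends estimate
w=load('w15'); X=unproj(w,[[358.5,3],[379,78]],.06); d=X[0]-X[1]; print(X.round(4),np.degrees(np.arctan2(d[1],d[0])),X.mean(0),np.linalg.norm(d))
w=load('w9'); X=unproj(w,[[200,4],[232,80]],.06); d=X[0]-X[1]; print(X.round(4),np.degrees(np.arctan2(d[1],d[0])),X.mean(0),np.linalg.norm(d))
t=load('top0'); X=unproj(t,[[261,176.5],[267,198]],.06); d=X[0]-X[1]; print(X.round(4),np.degrees(np.arctan2(d[1],d[0])))
E
python3 -c "
import cv2;a=cv2.imread('pics/w9.png')[0:110,150:290];b=cv2.imread('pics/w15.png')[0:110,285:425];import numpy as np;cv2.imwrite('pics/ring.png',cv2.resize(np.hstack([a,b]),(800,314),interpolation=cv2.INTER_CUBIC))"
```

```text
[[ 0.6174 -0.004   0.06  ]
 [ 0.5621 -0.0217  0.06  ]] 17.690924903000383 [ 0.58974405 -0.01283485  0.06      ] 0.058072661731481366
[[ 0.6122 -0.0078  0.06  ]
 [ 0.56   -0.0253  0.06  ]] 18.548467002199583 [ 0.58610823 -0.01656501  0.06      ] 0.05497714684830915
[[ 0.6156 -0.0074  0.06  ]
 [ 0.5531 -0.0239  0.06  ]] 14.80679142816728
```

View pics/ring.png

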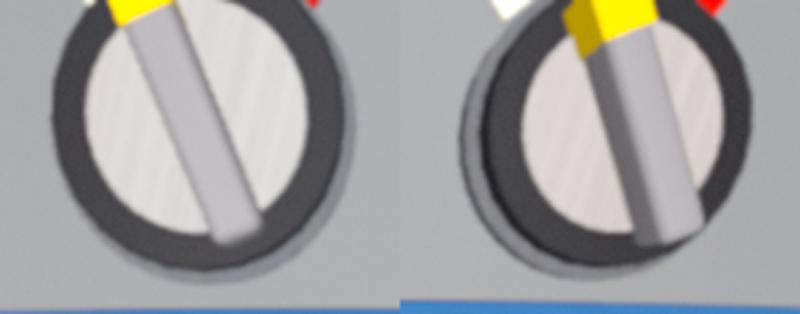

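Both views agree on a bar angle of about 17.5° in the world, so the joint is near 0.27 and the red mark corresponds to about -41.3°. Approaching and gripping the bar.

Emit:
move_arm(
  commands="25 18 0 0 0 -4.3 0.05;51 36 0 0 0 -8.6 0.05;76 54 0 0 0 -12.9 0.05;102 72 0 0 0 -17.2 0.05;127 90 0 0 0 -21.5 0.05",
)

```text
t: 39.78
tcp_pos: [0.5919, -0.0157, 0.1378]
tool_rot: [0.988, 0.153, -0.0, -0.0]
force: [0.8, 0.1, 0.3]
finger_gap: 0.528
gripper_force: 0.0
```

Emit:
move_arm(
  commands="0 0 30 0 0 0 0.05;0 0 55 0 0 0 0.05;0 0 70 0 0 0 0.05;0 0 70 0 0 0 0.05;0 0 70 0 0 0 0.05",
)

```text
t: 40.4
tcp_pos: [0.5919, -0.0151, 0.0689]
tool_rot: [0.988, 0.152, 0.001, 0.0]
force: [0.1, 0.0, 0.7]
finger_gap: 0.523
gripper_force: 0.0
```

Run:
```python
from h import *
s=telemetry.sense(); p=s['tcp_pos']; print(p,s['finger_gap'],np.degrees(R.from_quat(s['tool_rot']).as_euler('zyx')),s['force']); print(to_tool([.591,-.0153,.0193]).round(1))
```

```text
[ 0.59192214 -0.01513529  0.06888361] 0.5227908662219735 [-1.75024366e+01  8.12380569e-02  1.79982953e+02] [0.12726221 0.02659157 0.74849873]
[-1.  -0.2 49.6]
```

Emit:
move_arm(
  commands="-1 0 10 0 0 0 0.05;-1 0 22 0 0 0 0.05;-1 0 35 0 0 0 0.05;-1 0 45 0 0 0 0.05;-1 0 49.5 0 0 0 0.05",
)

```text
t: 41.02
tcp_pos: [0.5898, -0.0153, 0.0176]
tool_rot: [0.988, 0.152, -0.001, -0.0]
force: [0.4, 0.0, 0.1]
finger_gap: 0.523
gripper_force: 0.0
```

Emit:
move_arm(
  commands="0 0 0 0 0 0 -1;0 0 0 0 0 0 -1;0 0 0 0 0 0 -1;0 0 0 0 0 0 -1;0 0 0 0 0 0 -1",
)

```text
t: 41.65
tcp_pos: [0.5905, -0.0155, 0.019]
tool_rot: [0.988, 0.152, 0.0, 0.0]
force: [0.1, 0.3, 0.2]
finger_gap: 0.15
gripper_force: 41.0
```

Run:
```python
from h import *
s=telemetry.sense(); p=s['tcp_pos']; print(p,s['finger_gap'],s['gripper_force'],np.degrees(R.from_quat(s['tool_rot']).as_euler('zyx')),s['force'],s['ft_torque'])
```

```text
[ 0.59052628 -0.01545679  0.01896225] 0.15032334357374066 40.98660886287689 [-1.75025371e+01  3.20242758e-02  1.79990507e+02] [0.05284214 0.30150491 0.21489076] [-0.03813201 -0.03334315  0.067616  ]
```

Emit:
move_arm(
  commands="0 0 0 0 0 5.9 -1;0 0 0 0 0 11.8 -1;0 0 0 0 0 17.7 -1;0 0 0 0 0 23.6 -1;0 0 0 0 0 29.5 -1",
)

```text
t: 42.28
tcp_pos: [0.5905, -0.0152, 0.019]
tool_rot: [0.994, -0.106, 0.0, -0.0]
force: [0.4, 1.5, -0.3]
finger_gap: 0.155
gripper_force: 41.1
```

Emit:
move_arm(
  commands="0 0 0 0 0 5.9 -1;0 0 0 0 0 11.8 -1;0 0 0 0 0 17.7 -1;0 0 0 0 0 23.6 -1;0 0 0 0 0 29.5 -1",
)

```text
t: 42.9
tcp_pos: [0.5906, -0.015, 0.019]
tool_rot: [0.935, -0.356, 0.0, -0.0]
force: [0.3, 2.3, 0.4]
finger_gap: 0.152
gripper_force: 41.1
```

Emit:
move_arm(
  commands="0 0 0 0 0 0 -1;0 0 0 0 0 0 -1;0 0 0 0 0 0 -1;0 0 0 0 0 0 -1;0 0 0 0 0 0 0.05",
)

```text
t: 43.52
tcp_pos: [0.5899, -0.0159, 0.0185]
tool_rot: [0.935, -0.354, -0.0, 0.001]
force: [0.5, 0.1, 0.3]
finger_gap: 0.355
gripper_force: 0.0
```

Emit:
move_arm(
  commands="0 0 0 0 0 0 0.05;0 0 0 0 0 0 0.05;0 0 -30 0 0 0 0.05;0 0 -70 0 0 0 0.05;0 0 -120 0 0 0 0.05",
)

```text
t: 44.15
tcp_pos: [0.5892, -0.0156, 0.1389]
tool_rot: [0.935, -0.354, -0.001, 0.0]
force: [0.8, 0.2, 1.0]
finger_gap: 0.527
gripper_force: 0.0
```

Emit:
move_arm(
  commands="-30 -15 -10 0 0 -7 0.05;-60 -30 -20 0 0 -14 0.05;-90 -45 -20 0 0 -21 0.05;-90 -45 -20 0 0 -28 0.05;-90 -45 -20 0 0 -35 0.05",
)

```text
t: 44.78
tcp_pos: [0.5522, 0.0784, 0.1588]
tool_rot: [0.999, -0.054, -0.0, 0.0]
force: [1.2, 0.5, -0.3]
finger_gap: 0.522
gripper_force: 0.0
```

Run:
```python
from h import *
s=telemetry.sense(); p=s['tcp_pos']; print(p,s['finger_gap'],np.degrees(R.from_quat(s['tool_rot']).as_euler('zyx'))[0])
w=snap('wrist','w16'); t=snap('top','top16')
print(strips(w,.0355)); print(strips(t,.0355))
for a in (w,t):
    u=proj(a,[[.591,-.0153,.05]])[0].astype(int); print(u)
    H=hsv(a).astype(int); 
    for nm,m in dict(yel=(H[...,0]>22)&(H[...,0]<33)&(H[...,1]>150)&(H[...,2]>120),red=((H[...,0]<5)|(H[...,0]>172))&(H[...,1]>150)&(H[...,2]>100)).items():
        for c,n,_ in blobs(m,4,2000):
            X=unproj(a,[c],.05 if nm=='yel' else .01)[0]; v=X[:2]-[.5912,-.015]
            if np.hypot(*v)<.08: print(nm,c.round(1),n,X.round(4),'carrier angle',np.arctan2(v[1],v[0])+.0705)
u=proj(w,[[.591,-.0153,.05]])[0].astype(int); print(w['image'].shape)
```

```text
[0.55223548 0.07835965 0.1587673 ] 0.522354940425564 6.198597628624593
[(array([ 0.4659, -0.0351,  0.0355]), np.float64(-3.9), np.float64(71.0)), (array([0.4732, 0.083 , 0.0355]), np.float64(-3.9), np.float64(70.9))]
[(array([0.4632, 0.0242, 0.0355]), np.float64(-4.2), np.float64(71.1)), (array([ 0.461 , -0.0355,  0.0355]), np.float64(-3.7), np.float64(71.7))]
[349 135]
yel [371.1 109.1] 373 [ 0.6138 -0.0362  0.05  ] carrier angle -0.6820235834021249
red [373.5  85.4] 190 [ 0.6347 -0.054   0.01  ] carrier angle -0.6594391204811813
[263 185]
red [275.9 174.2] 19 [ 0.6333 -0.0526  0.01  ] carrier angle -0.6585701903194291
(384, 512, 3)
```

The pointer is at -0.68 rad and the red mark at -0.66 rad in the carrier frame, which is well within tolerance. Now the paddle.

Emit:
move_arm(
  commands="0 27 -3 0 0 -6.4 0.1;0 54 -6 0 0 -12.8 0.1;0 81 -9 0 0 -19.2 0.1;1 109 -11 0 0 -25.6 0.1;1 135.7 -13 0 0 -32 0.1",
)

```text
t: 45.5
tcp_pos: [0.5381, -0.0582, 0.1717]
tool_rot: [0.975, 0.221, -0.0, 0.0]
force: [0.2, 0.3, 0.2]
finger_gap: 0.549
gripper_force: 0.0
```

Emit:
move_arm(
  commands="-14 23 -3 0 0 -6.4 0.1;-28 46 -6 0 0 -12.8 0.1;-43 69 -9 0 0 -19.2 0.1;-57 92 -11 0 0 -25.6 0.1;-71 115.5 -13 0 0 -32 0.1",
)

```text
t: 46.12
tcp_pos: [0.5235, -0.1929, 0.1847]
tool_rot: [0.877, 0.481, -0.0, -0.0]
force: [1.1, 0.1, -0.1]
finger_gap: 0.554
gripper_force: 0.0
```

Emit:
move_arm(
  commands="-30 15 -3 0 0 -8 0.1;-61 30 -6 0 0 -16 0.1;-91 45 -9 0 0 -24 0.1;-121.5 60.4 -13 0 0 -31.7 0.1;-121.5 60.4 -13 0 0 -31.7 0.1",
)

```text
t: 46.75
tcp_pos: [0.5093, -0.3298, 0.1979]
tool_rot: [0.714, 0.7, -0.0, 0.001]
force: [0.0, 0.3, -0.7]
finger_gap: 0.553
gripper_force: 0.0
```

Emit:
move_arm(
  commands="0 0 0 0 0 0 0.1;0 0 0 0 0 0 0.1;0 0 0 0 0 0 0.1;0 0 0 0 0 0 0.1;0 0 0 0 0 0 0.1",
)

```text
t: 47.38
tcp_pos: [0.5097, -0.3264, 0.1977]
tool_rot: [0.712, 0.702, -0.0, -0.0]
force: [0.1, 0.1, 0.7]
finger_gap: 0.551
gripper_force: 0.0
```

Run:
```python
from h import *
s=telemetry.sense(); p=s['tcp_pos']; print(p,s['finger_gap'],np.degrees(R.from_quat(s['tool_rot']).as_euler('zyx'))[0])
w=snap('wrist','w17')
H=hsv(w).astype(int); m=(H[...,0]>98)&(H[...,0]<125)&(H[...,1]>110); bs=blobs(m,300,99999)
for c,n,l in bs:
    ys,xs=np.nonzero(l); X=unproj(w,np.c_[xs,ys],.094)[:,:2]; print(c.round(1),n,cv2.minAreaRect((X*1000).astype(np.float32)),xs.min(),xs.max(),ys.min(),ys.max())
```

```text
[ 0.50970153 -0.32643453  0.1977377 ] 0.5505596457810592 -89.2104854622319
[258.6 182.1] 2712 ((511.84625244140625, -330.0725402832031), (21.012758255004883, 138.11483764648438), 0.9467827677726746) 247 270 117 250
```

View pics/w17.png

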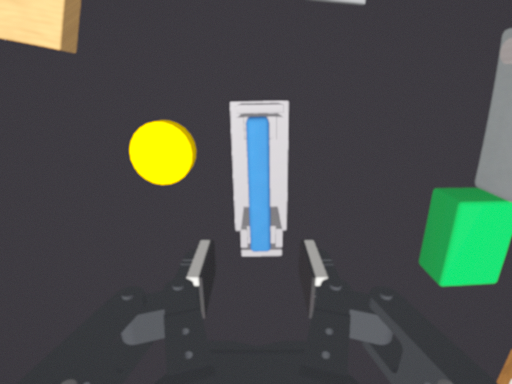

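The wrist view shows the handle from (259,117) to (260,250), nearly centred between the fingers. It measures 138 x 21 mm, matching the given size. Descending and gripping it.

Emit:
move_arm(
  commands="-2 1.8 40 0 0 -1 0.1;-2 1.8 80 0 0 -1 0.1;-2 1.8 115 0 0 -1 0.1;-2 1.8 140 0 0 -1 0.1;-2 1.8 155 0 0 -1 0.1",
)

```text
t: 48.05
tcp_pos: [0.511, -0.3284, 0.0413]
tool_rot: [0.706, 0.708, -0.0, -0.001]
force: [-0.2, -0.0, 0.9]
finger_gap: 0.548
gripper_force: 0.0
```

Emit:
move_arm(
  commands="0 0 0 0 0 0 0.1;0 0 0 0 0 0 -1;0 0 0 0 0 0 -1;0 0 0 0 0 0 -1;0 0 0 0 0 0 -1",
  grip_force=70,
)

```text
t: 48.68
tcp_pos: [0.5122, -0.3295, 0.0441]
tool_rot: [0.706, 0.708, 0.0, 0.001]
force: [-0.2, 0.4, 6.2]
finger_gap: 0.245
gripper_force: 69.3
```

Emit:
move_arm(
  commands="0 0 0 0 0 0 -1;0 0 0 0 0 0 -1;0 0 0 0 0 0 -1;0 0 0 0 0 0 -1;0 0 0 0 0 0 -1",
)

```text
t: 49.3
tcp_pos: [0.5122, -0.3295, 0.0441]
tool_rot: [0.706, 0.708, 0.0, 0.001]
force: [-0.4, 0.5, 5.6]
finger_gap: 0.249
gripper_force: 69.3
```

Run:
```python
from h import *
s=telemetry.sense(); p=s['tcp_pos']; print(p,s['finger_gap'],s['gripper_force'],np.degrees(R.from_quat(s['tool_rot']).as_euler('zyx'))[0],s['force'])
```

```text
[ 0.51221514 -0.32951517  0.04414514] 0.24870900342798913 69.32513236999512 -90.19312546583936 [-0.43880993  0.52865019  5.62354252]
```

Paddle gripped: gap about 21 mm at 69 N. Lifting it and carrying it to the start of lane -30.

Emit:
move_arm(
  commands="0 0 -15 0 0 0 -1;0 0 -45 0 0 0 -1;0 0 -80 0 0 0 -1;0 0 -115 0 0 0 -1;0 0 -130 0 0 0 -1",
)

```text
t: 49.92
tcp_pos: [0.512, -0.3292, 0.1751]
tool_rot: [0.706, 0.708, 0.0, 0.002]
force: [0.4, -0.5, -1.8]
finger_gap: 0.245
gripper_force: 68.5
```

Emit:
move_arm(
  commands="20 -6 0 0 0 6.3 -1;39 -11 0 0 0 12.6 -1;59 -17 0 0 0 18.8 -1;79 -23 0 0 0 25.1 -1;98.6 -28.4 0 0 0 31.4 -1",
)

```text
t: 50.55
tcp_pos: [0.4816, -0.229, 0.172]
tool_rot: [0.872, 0.489, -0.0, -0.001]
force: [0.5, 1.0, -1.6]
finger_gap: 0.248
gripper_force: 68.6
```

Emit:
move_arm(
  commands="14 -15 0 0 0 6.3 -1;28 -30 0 0 0 12.6 -1;42 -45 0 0 0 18.8 -1;56 -60 0 0 0 25.1 -1;69.4 -75.6 0 0 0 31.4 -1",
)

```text
t: 51.18
tcp_pos: [0.453, -0.1307, 0.1722]
tool_rot: [0.972, 0.235, -0.001, -0.001]
force: [0.4, 0.4, -1.8]
finger_gap: 0.245
gripper_force: 68.6
```

Emit:
move_arm(
  commands="4 -20 0 0 0 6.3 -1;8 -40 0 0 0 12.6 -1;12 -60 0 0 0 18.8 -1;16 -81 0 0 0 25.1 -1;19.8 -100.7 0 0 0 31.4 -1",
)

```text
t: 51.8
tcp_pos: [0.4241, -0.0322, 0.1723]
tool_rot: [0.999, -0.037, -0.001, -0.0]
force: [-0.2, -0.3, -1.5]
finger_gap: 0.25
gripper_force: 68.6
```

Emit:
move_arm(
  commands="0 0 0 0 0 0 -1;0 0 0 0 0 0 -1;0 0 0 0 0 0 -1;0 0 0 0 0 0 -1;0 0 0 0 0 0 -1",
)

```text
t: 52.42
tcp_pos: [0.4253, -0.0335, 0.1727]
tool_rot: [0.999, -0.035, 0.0, 0.0]
force: [0.3, 0.3, -2.1]
finger_gap: 0.247
gripper_force: 68.6
```

Run:
```python
from h import *
s=telemetry.sense(); p=s['tcp_pos']; Rm=R.from_quat(s['tool_rot']); print(p,s['finger_gap'],s['gripper_force'],np.degrees(Rm.as_euler('zyx'))[0],s['force'])
print('start',to_tool([.4259,-.0337,.06]).round(1))
w=snap('wrist','w18'); t=snap('top','top18'); sd=snap('side','side18')
H=hsv(w).astype(int); m=(H[...,0]>98)&(H[...,0]<125)&(H[...,1]>110)
r=((H[...,0]<6)|(H[...,0]>172))&(H[...,1]>150)&(H[...,2]>60)
for c,n,l in blobs(m,300,99999):
    ys,xs=np.nonzero(l); X=unproj(w,np.c_[xs,ys],p[2]-.0301+.08)[:,:2]-p[:2]; print('blue',c.round(1),n,cv2.minAreaRect((X*1000).astype(np.float32)),xs.min(),xs.max(),ys.min(),ys.max())
print(strips(t,.0355),strips(sd,.0355))
```

```text
[ 0.42529138 -0.03354963  0.17268264] 0.2465693661081963 68.64468812942505 4.026112904429742 [ 0.28605856  0.27580657 -2.09347688]
start [6.000e-01 1.000e-01 1.127e+02]
blue [243.5 177.7] 21532 ((26.954315185546875, 8.73361587524414), (91.06868743896484, 136.37301635742188), 85.8775863647461) 111 348 69 346
[(array([0.4682, 0.0838, 0.0355]), np.float64(-4.1), np.float64(71.8))] [(array([0.4669, 0.0787, 0.0355]), np.float64(-3.8), np.float64(72.2)), (array([0.4621, 0.0154, 0.0355]), np.float64(-3.4), np.float64(71.6)), (array([ 0.4595, -0.0432,  0.0355]), np.float64(-4.6), np.float64(70.6))]
```

Paddle held. Lowering onto the first strip's near end in stages, watching the force.

Emit:
move_arm(
  commands="-2.5 0 25 0 0 0 -1;-2.5 0 50 0 0 0 -1;-2.5 0 75 0 0 0 -1;-2.5 0 92 0 0 0 -1;-2.5 0 98 0 0 0 -1",
)

```text
t: 53.2
tcp_pos: [0.4224, -0.033, 0.0739]
tool_rot: [0.999, -0.035, -0.001, -0.0]
force: [-0.2, 0.5, -2.7]
finger_gap: 0.243
gripper_force: 68.6
```

Emit:
move_arm(
  commands="0 0 3 0 0 0 -1;0 0 6 0 0 0 -1;0 0 8 0 0 0 -1;0 0 10 0 0 0 -1;0 0 11 0 0 0 -1",
)

```text
t: 53.82
tcp_pos: [0.423, -0.0331, 0.0639]
tool_rot: [0.999, -0.035, 0.0, 0.0]
force: [-0.1, 0.0, -0.1]
finger_gap: 0.248
gripper_force: 68.7
```

Emit:
move_arm(
  commands="0 0 1.5 0 0 0 -1;0 0 3 0 0 0 -1;0 0 4.5 0 0 0 -1;0 0 5.5 0 0 0 -1;0 0 5.5 0 0 0 -1",
)

```text
t: 54.45
tcp_pos: [0.423, -0.0331, 0.0583]
tool_rot: [0.999, -0.035, 0.0, 0.0]
force: [1.3, -0.8, 4.2]
finger_gap: 0.247
gripper_force: 69.2
```

About 6 N of downward contact, as intended. Stroking along the strip.

Emit:
move_arm(
  commands="8 0 0 0 0 0 -1;16 0 0 0 0 0 -1;24 0 0 0 0 0 -1;32 0 0 0 0 0 -1;40 0 0 0 0 0 -1",
)

```text
t: 55.08
tcp_pos: [0.4639, -0.0361, 0.0583]
tool_rot: [0.999, -0.035, 0.001, 0.0]
force: [-2.3, -1.2, 5.3]
finger_gap: 0.246
gripper_force: 69.5
```

Emit:
move_arm(
  commands="8 0 0 0 0 0 -1;16 0 0 0 0 0 -1;24 0 0 0 0 0 -1;32 0 0 0 0 0 -1;40 0 0 0 0 0 -1",
)

```text
t: 55.7
tcp_pos: [0.5037, -0.0388, 0.0584]
tool_rot: [0.999, -0.035, 0.001, 0.0]
force: [-2.3, -0.5, 4.2]
finger_gap: 0.249
gripper_force: 69.5
```

Emit:
move_arm(
  commands="2 0 0 0 0 0 -1;4 0 0 0 0 0 -1;4 0 0 0 0 0 -1;4 0 -12 0 0 0 -1;4 0 -30 0 0 0 -1",
)

```text
t: 56.32
tcp_pos: [0.506, -0.0387, 0.0882]
tool_rot: [0.999, -0.035, -0.001, -0.0]
force: [0.8, 0.1, -1.4]
finger_gap: 0.245
gripper_force: 68.7
```

Emit:
move_arm(
  commands="-0.5 -20 -5 0 0 0 -1;-1 -40 -5 0 0 0 -1;-1.5 -59.5 -5 0 0 0 -1;-1.5 -59.5 10 0 0 0 -1;-1.5 -59.5 18 0 0 0 -1",
)

```text
t: 56.95
tcp_pos: [0.5086, 0.0203, 0.0691]
tool_rot: [0.999, -0.035, -0.001, 0.0]
force: [0.3, -0.7, -2.4]
finger_gap: 0.244
gripper_force: 68.8
```

Emit:
move_arm(
  commands="0 0 3 0 0 0 -1;0 0 6 0 0 0 -1;0 0 9 0 0 0 -1;0 0 12 0 0 0 -1;0 0 12 0 0 0 -1",
)

```text
t: 57.58
tcp_pos: [0.5093, 0.0203, 0.0585]
tool_rot: [0.999, -0.035, 0.0, 0.0]
force: [-0.8, -0.8, 4.2]
finger_gap: 0.247
gripper_force: 69.6
```

Emit:
move_arm(
  commands="-8 0 0 0 0 0 -1;-16 0 0 0 0 0 -1;-24 0 0 0 0 0 -1;-32 0 0 0 0 0 -1;-40 0 0 0 0 0 -1",
)

```text
t: 58.2
tcp_pos: [0.4683, 0.0235, 0.0582]
tool_rot: [0.999, -0.035, -0.0, -0.0]
force: [2.9, -0.8, 4.0]
finger_gap: 0.245
gripper_force: 69.6
```

Emit:
move_arm(
  commands="-8 0 0 0 0 0 -1;-16 0 0 0 0 0 -1;-24 0 0 0 0 0 -1;-32 0 0 0 0 0 -1;-40 0 0 0 0 0 -1",
)

```text
t: 58.82
tcp_pos: [0.4283, 0.0263, 0.0581]
tool_rot: [0.999, -0.035, -0.001, -0.0]
force: [2.7, -0.3, 4.3]
finger_gap: 0.242
gripper_force: 69.6
```

Emit:
move_arm(
  commands="-2 0 0 0 0 0 -1;-4 0 0 0 0 0 -1;-4 0 0 0 0 0 -1;-4 0 -12 0 0 0 -1;-4 0 -30 0 0 0 -1",
)

```text
t: 59.45
tcp_pos: [0.4231, 0.0268, 0.088]
tool_rot: [0.999, -0.035, -0.003, -0.0]
force: [0.7, -0.6, -1.7]
finger_gap: 0.244
gripper_force: 68.7
```

Emit:
move_arm(
  commands="0.3 -20 -5 0 0 0 -1;0.6 -40 -5 0 0 0 -1;1 -60.4 -5 0 0 0 -1;1 -60.4 10 0 0 0 -1;1 -60.4 18 0 0 0 -1",
)

```text
t: 60.08
tcp_pos: [0.4289, 0.087, 0.0697]
tool_rot: [0.999, -0.035, -0.002, -0.0]
force: [-0.5, 0.4, -1.9]
finger_gap: 0.24
gripper_force: 68.9
```

Emit:
move_arm(
  commands="0 0 3 0 0 0 -1;0 0 6 0 0 0 -1;0 0 9 0 0 0 -1;0 0 12 0 0 0 -1;0 0 12 0 0 0 -1",
)

```text
t: 60.7
tcp_pos: [0.4304, 0.0865, 0.0583]
tool_rot: [0.999, -0.035, -0.0, 0.0]
force: [-2.0, -0.7, 3.6]
finger_gap: 0.245
gripper_force: 69.7
```

Emit:
move_arm(
  commands="8 0 0 0 0 0 -1;16 0 0 0 0 0 -1;24 0 0 0 0 0 -1;32 0 0 0 0 0 -1;40 0 0 0 0 0 -1",
)

```text
t: 61.32
tcp_pos: [0.4719, 0.0837, 0.0583]
tool_rot: [0.999, -0.035, 0.001, 0.0]
force: [-1.7, 0.8, 3.8]
finger_gap: 0.243
gripper_force: 69.7
```

Emit:
move_arm(
  commands="8 0 0 0 0 0 -1;16 0 0 0 0 0 -1;24 0 0 0 0 0 -1;32 0 0 0 0 0 -1;40 0 0 0 0 0 -1",
)

```text
t: 61.95
tcp_pos: [0.5119, 0.0809, 0.0584]
tool_rot: [0.999, -0.035, 0.001, 0.0]
force: [-2.9, 0.0, 4.1]
finger_gap: 0.241
gripper_force: 69.7
```

Emit:
move_arm(
  commands="2 0 0 0 0 0 -1;5 0 0 0 0 0 -1;5 0 0 0 0 0 -1;5 0 -20 0 0 0 -1;5 0 -60 0 0 0 -1",
)

```text
t: 62.58
tcp_pos: [0.5143, 0.0806, 0.1169]
tool_rot: [0.999, -0.035, -0.002, -0.0]
force: [1.1, 0.1, -1.6]
finger_gap: 0.245
gripper_force: 68.9
```

Emit:
move_arm(
  commands="0 -30 -20 0 0 0 -1;0 -60 -40 0 0 0 -1;0 -60 -54 0 0 0 -1;0 -60 -54 0 0 0 -1;0 -60 -54 0 0 0 -1",
)

```text
t: 63.2
tcp_pos: [0.5189, 0.1397, 0.1713]
tool_rot: [0.999, -0.035, -0.001, 0.0]
force: [0.2, 0.1, -2.4]
finger_gap: 0.245
gripper_force: 69.2
```

Run:
```python
from h import *
s=telemetry.sense(); p=s['tcp_pos']; Rm=R.from_quat(s['tool_rot']); print(p,s['finger_gap'],s['gripper_force'],np.degrees(Rm.as_euler('zyx'))[0],s['force'])
t=snap('top','top20'); sd=snap('side','side20'); w=snap('wrist','w20')
for a in(t,sd,w): print(strips(a,.0305))
for f in('side18','side20'):
    a=load(f); H=hsv(a).astype(int); m=(H[...,0]>4)&(H[...,0]<22)&(H[...,1]>130)&(H[...,2]>120)
    u=proj(a,[.468,.025,.03])[0]; print(f,sorted([(*b[0].round(1),int(b[1])) for b in blobs(m,3,60) if np.hypot(*(b[0]-u))<45]))
```

```text
[0.51891115 0.1396961  0.17127358] 0.24484122175815087 69.15946841239929 4.0615820298283465 [ 0.15949974  0.10145981 -2.39472332]
[(array([0.4763, 0.0842, 0.0305]), np.float64(-3.9), np.float64(72.2)), (array([ 0.4674, -0.0353,  0.0305]), np.float64(-5.2), np.float64(72.3)), (array([0.4618, 0.0248, 0.0305]), np.float64(-4.5), np.float64(72.5))]
[]
[(array([0.4775, 0.0827, 0.0305]), np.float64(-3.9), np.float64(72.2)), (array([ 0.4692, -0.0372,  0.0305]), np.float64(-4.1), np.float64(72.4)), (array([0.4632, 0.023 , 0.0305]), np.float64(-4.0), np.float64(72.2))]
side18 [(np.float64(217.1), np.float64(195.5), 13), (np.float64(220.7), np.float64(207.2), 11), (np.float64(224.9), np.float64(218.2), 12), (np.float64(228.7), np.float64(193.9), 10), (np.float64(232.5), np.float64(205.2), 10), (np.float64(237.0), np.float64(216.8), 12), (np.float64(239.8), np.float64(192.6), 14), (np.float64(244.0), np.float64(204.0), 11), (np.float64(248.7), np.float64(215.2), 11)]
side20 []
```

Run:
```python
from h import *
def caps(f,lim=60):
    a=load(f); H=hsv(a).astype(int); m=(H[...,0]>3)&(H[...,0]<30)&(H[...,1]>110)&(H[...,2]>110)
    u=proj(a,[.468,.025,.03])[0]
    wm=(H[...,1]<40)&(H[...,2]>150)
    return a,sorted([(b[0],int(b[1])) for b in blobs(m,3,90) if np.hypot(*(b[0]-u))<lim],key=lambda q:tuple(q[0]))
for f in('side15','side20'):
    a,c=caps(f); print(f,[(*q.round(1),n) for q,n in c])
# joint solve: for each cap use wrist + top rays (corrected by lane strips) -> relative height from stereo vs side
w=load('w15'); w2=load('w20')
for f in('w15','w20'):
    a=load(f); H=hsv(a).astype(int); m=(H[...,0]>3)&(H[...,0]<30)&(H[...,1]>110)&(H[...,2]>110)
    bod=(((H[...,1]<40)&(H[...,2]>190))|m).astype(np.uint8)
    for c,n,l in blobs(bod,1500,9000):
        k=blobs(l&m,20,2000)
        if len(k)==3:
            r=cv2.minAreaRect(np.argwhere(l)[:,::-1].astype(np.float32)); X=unproj(a,[c],.03)[0]; q=np.mean([b[0] for b in k],0); Y=[unproj(a,[q],z)[0] for z in(.0365,.0315)]
            print(f,n,'body@30',X.round(4),'cap@36.5',(Y[0]-X)[:2].round(4),'cap@31.5',(Y[1]-X)[:2].round(4))
```

```text
side15 [(np.float64(217.2), np.float64(195.3), 16), (np.float64(220.8), np.float64(207.1), 12), (np.float64(224.9), np.float64(218.6), 15), (np.float64(228.7), np.float64(193.6), 14), (np.float64(232.5), np.float64(205.2), 10), (np.float64(237.1), np.float64(216.9), 15), (np.float64(240.0), np.float64(192.4), 17), (np.float64(244.0), np.float64(203.8), 13), (np.float64(249.0), np.float64(215.2), 13), (np.float64(284.8), np.float64(197.0), 41)]
side20 [(np.float64(285.4), np.float64(204.2), 60)]
w15 3532 body@30 [0.4764 0.0831 0.03  ] cap@36.5 [-0.0033  0.0001] cap@31.5 [-0.0048  0.0003]
w15 3415 body@30 [0.4712 0.0231 0.03  ] cap@36.5 [-0.0026  0.0013] cap@31.5 [-0.0042  0.0003]
w15 3307 body@30 [ 0.4683 -0.0365  0.03  ] cap@36.5 [-0.0025  0.0022] cap@31.5 [-0.0042  0.0001]
w20 2549 body@30 [0.4835 0.0825 0.03  ] cap@36.5 [-0.0026  0.0012] cap@31.5 [-0.0047  0.0004]
w20 2428 body@30 [ 0.4743 -0.0366  0.03  ] cap@36.5 [-0.0017  0.0028] cap@31.5 [-0.0038  0.    ]
w20 2463 body@30 [0.4685 0.0234 0.03  ] cap@36.5 [-0.0016  0.0017] cap@31.5 [-0.0038 -0.0001]
```

Run:
```python
from h import *
for f in('side15','side20'):
    a=load(f)['image']; print(f); 
    for y in range(200,212,2): print([tuple(int(v) for v in a[y,x]) for x in range(224,242,3)])
a=load('side20'); print(proj(a,[telemetry.sense()['tcp_pos']]))
H=hsv(a).astype(int); print((H[180:230,205:260,2]<60).mean(), (hsv(load('side15'))[180:230,205:260,2]<60).mean())
```

```text
side15
[(164, 165, 148), (107, 130, 103), (185, 184, 165), (68, 105, 79), (169, 174, 157), (53, 101, 88)]
[(163, 171, 170), (69, 108, 121), (127, 147, 175), (121, 147, 205), (223, 233, 243), (244, 249, 250)]
[(245, 249, 249), (255, 255, 255), (255, 253, 226), (255, 184, 108), (255, 255, 255), (255, 255, 255)]
[(255, 255, 255), (255, 255, 255), (255, 228, 163), (254, 163, 72), (255, 255, 255), (255, 255, 255)]
[(255, 255, 253), (255, 255, 255), (255, 255, 255), (255, 255, 255), (255, 255, 255), (255, 255, 246)]
[(255, 255, 246), (235, 234, 215), (223, 221, 196), (189, 187, 168), (124, 141, 117), (160, 166, 145)]
side20
[(135, 148, 125), (143, 153, 132), (97, 121, 94), (146, 158, 135), (62, 99, 75), (150, 162, 151)]
[(86, 118, 119), (121, 142, 148), (83, 120, 145), (159, 195, 234), (226, 236, 245), (248, 252, 248)]
[(251, 255, 252), (255, 255, 255), (255, 255, 255), (255, 255, 255), (255, 255, 255), (255, 255, 255)]
[(255, 255, 255), (255, 255, 255), (255, 255, 244), (255, 247, 218), (255, 255, 255), (255, 255, 255)]
[(255, 255, 255), (255, 255, 255), (255, 255, 255), (255, 255, 255), (255, 255, 255), (255, 255, 242)]
[(255, 253, 240), (235, 234, 214), (213, 216, 191), (188, 187, 169), (124, 140, 115), (168, 170, 150)]
[[238.85432661 144.31385777]]
0.2636363636363636 0.264
```

All nine caps have dropped out of the side view, so they're pressed down. Returning the paddle to its stand.

Emit:
move_arm(
  commands="2 31 0 0 0 -6.3 -1;3 62 0 0 0 -12.6 -1;5 94 0 0 0 -18.8 -1;7 125 0 0 0 -25.1 -1;8.7 156.3 0 0 0 -31.4 -1",
)

```text
t: 63.98
tcp_pos: [0.517, -0.0174, 0.1717]
tool_rot: [0.971, 0.238, -0.0, -0.0]
force: [-0.1, 0.2, -1.9]
finger_gap: 0.244
gripper_force: 69.1
```

Emit:
move_arm(
  commands="-15 28 0 0 0 -6.3 -1;-30 55 0 0 0 -12.6 -1;-44 83 0 0 0 -18.8 -1;-59 110 0 0 0 -25.1 -1;-74 137.9 0 0 0 -31.4 -1",
)

```text
t: 64.6
tcp_pos: [0.5145, -0.1737, 0.1716]
tool_rot: [0.871, 0.492, -0.0, -0.001]
force: [-0.0, 0.8, -1.8]
finger_gap: 0.248
gripper_force: 69.1
```

Emit:
move_arm(
  commands="-27 16 0 0 0 -6.3 -1;-54 32 0 0 0 -12.6 -1;-81 47 0 0 0 -18.8 -1;-108 63 0 0 0 -25.1 -1;-135.1 79.1 0 0 0 -31.4 -1",
)

```text
t: 65.22
tcp_pos: [0.512, -0.3302, 0.1714]
tool_rot: [0.705, 0.709, 0.0, -0.001]
force: [0.2, -0.7, -2.1]
finger_gap: 0.242
gripper_force: 69.1
```

Emit:
move_arm(
  commands="0 0 0 0 0 0 -1;0 0 0 0 0 0 -1;0 0 0 0 0 0 -1;0 0 0 0 0 0 -1;0 0 0 0 0 0 -1",
)

```text
t: 65.85
tcp_pos: [0.5129, -0.3284, 0.1723]
tool_rot: [0.706, 0.709, 0.0, 0.0]
force: [1.0, -0.7, -2.2]
finger_gap: 0.244
gripper_force: 69.1
```

Run:
```python
from h import *
s=telemetry.sense(); p=s['tcp_pos']; Rm=R.from_quat(s['tool_rot']); print(p,s['finger_gap'],s['gripper_force'],np.degrees(Rm.as_euler('zyx'))[0],s['force'])
print(to_tool([.5122,-.3295,.0441]).round(1))
w=snap('wrist','w21'); H=hsv(w).astype(int); m=(H[...,0]>98)&(H[...,0]<125)&(H[...,1]>110)
for c,n,l in blobs(m,300,99999):
    ys,xs=np.nonzero(l); X=unproj(w,np.c_[xs,ys],p[2]-.0301+.08)[:,:2]; print(cv2.minAreaRect((X*1000).astype(np.float32)))
```

```text
[ 0.51285258 -0.32842208  0.17233363] 0.24415437666914086 69.09288167953491 -90.23138345047586 [ 1.0193255  -0.69207959 -2.17113294]
[ -1.1  -0.7 128.2]
((513.0775146484375, -315.0050048828125), (22.158470153808594, 111.94451904296875), 0.6201390624046326)
```

Emit:
move_arm(
  commands="-1 -0.7 30 0 0 0 -1;-1 -0.7 65 0 0 0 -1;-1 -0.7 95 0 0 0 -1;-1 -0.7 110 0 0 0 -1;-1 -0.7 115 0 0 0 -1",
)

```text
t: 66.53
tcp_pos: [0.512, -0.3299, 0.0566]
tool_rot: [0.706, 0.708, -0.0, -0.0]
force: [0.4, -0.2, -1.3]
finger_gap: 0.243
gripper_force: 69.2
```

Emit:
move_arm(
  commands="0 0 3 0 0 0 -1;0 0 6 0 0 0 -1;0 0 9 0 0 0 -1;0 0 11 0 0 0 -1;0 0 11 0 0 0 -1",
)

```text
t: 67.15
tcp_pos: [0.5119, -0.33, 0.0462]
tool_rot: [0.706, 0.708, 0.0, -0.0]
force: [0.2, 0.0, -1.7]
finger_gap: 0.25
gripper_force: 69.2
```

Emit:
move_arm(
  commands="0 0 0.5 0 0 0 -1;0 0 1 0 0 0 -1;0 0 1.5 0 0 0 -1;0 0 2 0 0 0 -1;0 0 2 0 0 0 -1",
)

```text
t: 67.78
tcp_pos: [0.512, -0.33, 0.0443]
tool_rot: [0.706, 0.708, -0.0, 0.0]
force: [0.4, 0.9, -0.9]
finger_gap: 0.246
gripper_force: 69.2
```

Seating contact is just beginning. Releasing the handle and retreating upward.

Emit:
move_arm(
  commands="0 0 0.5 0 0 0 -1;0 0 0.5 0 0 0 -0.2;0 0 0.5 0 0 0 0.1;0 0 0.5 0 0 0 0.1;0 0 0.5 0 0 0 0.1",
)

```text
t: 68.4
tcp_pos: [0.5121, -0.3301, 0.0437]
tool_rot: [0.706, 0.708, 0.0, 0.0]
force: [0.2, -0.6, -0.8]
finger_gap: 0.545
gripper_force: 0.0
```

Emit:
move_arm(
  commands="0 0 -10 0 0 0 0.1;0 0 -40 0 0 0 0.1;0 0 -80 0 0 0 0.1;0 0 -120 0 0 0 0.1;0 0 -155 0 0 0 0.1",
)

```text
t: 69.03
tcp_pos: [0.5122, -0.3302, 0.2011]
tool_rot: [0.706, 0.708, 0.0, 0.001]
force: [0.1, 0.1, 0.5]
finger_gap: 0.549
gripper_force: 0.0
```

Emit:
move_arm(
  commands="0 0 0 0 0 0 0.1;0 0 0 0 0 0 0.1;0 0 0 0 0 0 0.1;0 0 0 0 0 0 0.1;0 0 0 0 0 0 0.1",
)

```text
t: 69.65
tcp_pos: [0.5117, -0.3298, 0.1979]
tool_rot: [0.706, 0.708, -0.0, -0.001]
force: [0.4, 0.7, 0.4]
finger_gap: 0.549
gripper_force: 0.0
```

Run:
```python
from h import *
s=telemetry.sense(); p=s['tcp_pos']; print(p,s['finger_gap'],np.degrees(R.from_quat(s['tool_rot']).as_euler('zyx'))[0])
w=snap('wrist','w22'); H=hsv(w).astype(int); m=(H[...,0]>98)&(H[...,0]<125)&(H[...,1]>110)
for c,n,l in blobs(m,300,99999):
    ys,xs=np.nonzero(l); X=unproj(w,np.c_[xs,ys],.094)[:,:2]; print(c.round(1),n,cv2.minAreaRect((X*1000).astype(np.float32)),xs.min(),xs.max(),ys.min(),ys.max())
t=snap('top','top22'); sd=snap('side','side22'); print(strips(t,.0315))
# handle in side camera: compare with start
for f in('side0','side12','side22'):
    a=load(f); H=hsv(a).astype(int); m=(H[...,0]>100)&(H[...,0]<125)&(H[...,1]>120); u=proj(a,[.511,-.328,.08])[0]
    print(f,[(b[0].round(1),b[1]) for b in blobs(m,30,2000) if np.hypot(*(b[0]-u))<30])
H=hsv(t).astype(int); m=(H[...,0]>22)&(H[...,0]<33)&(H[...,1]>120)&(H[...,2]>110)
for c,n,_ in blobs(m,3,2000):
    X=unproj(t,[c],.05)[0]+[.0023,.001,0]; v=X[:2]-[.5912,-.015]
    if np.hypot(*v)<.08: print('pointer',c,n,np.arctan2(v[1],v[0])+.0705)
for nm,h,(x0,x1,y0,y1) in [('jar',.08,(185,212,133,162)),('tape',.025,(345,385,235,275))]:
    q=np.zeros(H.shape[:2],bool); q[y0:y1,x0:x1]=1; q&=(H[...,1]>130)&(H[...,2]>100)
    for b in blobs(q,20,9999): print(nm,unproj(t,[b[0]],h).round(3))
```

```text
[ 0.51173444 -0.32981949  0.19790505] 0.5485931233224834 -90.1884687927139
[257.  179.6] 2752 ((511.9891357421875, -330.77099609375), (20.583160400390625, 138.06640625), 0.881361186504364) 246 267 114 248
[(array([0.4762, 0.0841, 0.0315]), np.float64(-3.9), np.float64(72.2)), (array([0.4617, 0.0247, 0.0315]), np.float64(-4.5), np.float64(72.5))]
side0 [(array([290.9, 266.9]), np.int32(498))]
side12 [(array([291., 267.]), np.int32(495))]
side22 [(array([291.1, 267.1]), np.int32(494))]
pointer [270.48275862 178.10344828] 29 -0.5958212871582341
jar [[0.708 0.177 0.08 ]]
```

Run:
```python
from h import *
for f in('top20','top22'):
    t=load(f); H=hsv(t).astype(int); m=(H[...,0]>4)&(H[...,0]<24)&(H[...,1]>90)&(H[...,2]>110)
    for b in blobs(m,2,200):
        X=unproj(t,[b[0]],.0315)[0]
        if abs(X[0]-.467)<.08 and abs(X[1])<.13: print(f,b[0].round(1),b[1],X.round(4)[:2])
# side: white strip blobs before stroke / after stroke / now
for f in('side15','side20','side22'):
    a=load(f); H=hsv(a).astype(int); u=proj(a,[.468,.025,.03])[0]; m=(H[...,1]<60)&(H[...,2]>200)
    print(f,[(b[0].round(1),b[1]) for b in blobs(m,60,2000) if np.hypot(*(b[0]-u))<40])
    o=(H[...,0]>3)&(H[...,0]<28)&(H[...,1]>45)&(H[...,2]>200); print([(b[0].round(0).tolist(),int(b[1])) for b in blobs(o,2,60) if np.hypot(*(b[0]-u))<32])
```

```text
top20 [230.2 214. ] 10 [0.5118 0.0818]
top20 [271.9 216.7] 9 [ 0.5033 -0.0383]
top20 [251.  218.8] 10 [0.4975 0.022 ]
top20 [229.5 226.5] 12 [0.4756 0.0837]
top20 [271. 229.] 9 [ 0.4677 -0.0353]
top20 [250. 231.] 9 [0.4623 0.025 ]
top20 [228.5 239. ] 10 [0.4398 0.0865]
top20 [270.5 241.5] 12 [ 0.4318 -0.0334]
top20 [249.5 243.6] 11 [0.4262 0.0267]
top22 [230.2 214. ] 10 [0.5118 0.0818]
top22 [271.9 216.7] 9 [ 0.5033 -0.0383]
top22 [251.  218.8] 10 [0.4975 0.022 ]
top22 [229.5 226.5] 12 [0.4756 0.0837]
top22 [250. 231.] 9 [0.4623 0.025 ]
top22 [228.7 238.9] 9 [0.4401 0.086 ]
top22 [249.5 243.6] 11 [0.4262 0.0267]
side15 [(array([228.4, 195.7]), np.int32(217)), (array([231.8, 206.5]), np.int32(248)), (array([236.9, 217.8]), np.int32(270))]
[([240.0, 192.0], 20), ([217.0, 196.0], 21), ([229.0, 194.0], 24), ([244.0, 204.0], 21), ([221.0, 207.0], 20), ([232.0, 206.0], 20), ([249.0, 215.0], 20), ([237.0, 217.0], 20), ([225.0, 219.0], 21)]
side20 [(array([230.8, 195.1]), np.int32(269)), (array([231.4, 206.2]), np.int32(296)), (array([238.8, 217.2]), np.int32(326))]
[([242.0, 193.0], 2), ([231.0, 194.0], 2), ([220.0, 196.0], 2), ([232.0, 206.0], 4), ([244.0, 204.0], 2), ([220.0, 207.0], 3), ([251.0, 215.0], 3), ([239.0, 217.0], 5), ([227.0, 218.0], 5)]
side22 [(array([230.6, 195.1]), np.int32(272)), (array([231.3, 206.2]), np.int32(301)), (array([238.8, 217.2]), np.int32(328))]
[([242.0, 193.0], 2), ([231.0, 194.0], 2), ([220.0, 196.0], 2), ([232.0, 206.0], 4), ([244.0, 204.0], 2), ([220.0, 207.0], 2), ([251.0, 215.0], 3), ([239.0, 217.0], 5), ([227.0, 218.0], 5)]
```

All nine caps look equally sunk, and the strips and paddle haven't moved since the last check. Handing in.

```bash
python3 -c "
from station import ticket
print(ticket.sign_off())"
```

```text
the job is handed in; nothing more can be done
None
```

I handed the job in at about 70 s of the 210 s, without a verdict back: three strips (no fourth was on the bench) lie in their own lanes, the ring is at the red mark, all nine caps look pressed down in the side view, the paddle is back on its stand, and nothing else was moved.

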